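Read the dock label hidden under a power adapter

ROBOT

A 6-joint arm with a two-finger parallel gripper is mounted at the origin on the work surface. World frame = base frame: x ahead of the robot, y to its left, z up, the work surface at z = 0. Lengths are in m, angles in rad, forces in N, time in s.
With the tool pointing down it reaches from about 0.35 to 0.775 m from the base axis. Payload 7.3 kg.
Tool frame: the origin (TCP) lies at the very end of the fingers, on their centre line; the grasp point (between the pads) lies 19 mm behind it (robot.hold_point_z is the distance from the TCP to the grasp point, in m); y points along the fingers, z is the direction in which the jaws open and shut, and the axes are right-handed (so a half turn about y gives the same grasp; the last joint's range is limited). The gripper opens to 92 mm and grips with 3 to 60 N. Pads are 19 mm wide; open, the fingers measure 130 mm over their backs; the gripper's body (75 mm by 190 mm) begins 47 mm behind the grasp point.
Start: joints at [-1.295, 0.342, 1.524, -0, 1.275, -0.146], TCP at [0.215, -0.479, 0.227] pointing down, gripper open.
Joint ranges: [-2.53, 2.53], [-0.77, 2.02], [0.04, 2.7], [-1, 4.14], [0.28, 2.66], [-3.11, 3.11]. Speed limits (rad/s): [2.57, 2.57, 3.14, 3.14, 3.14, 3.14].

INTERFACE

Orientations are given as [roll, pitch, yaw] about the fixed x, y, z axes, in that order (R = Rz(yaw) Ry(pitch) Rx(roll)).
In Python, from cell import robot gives the robot as it stands.
- The arm moves only by the shell command python3 -m crank 'ROWS' [OPENING] [FORCE]. ROWS is a JSON object of lists of equal length, an entry for each row: "xyz": the shift along the tool's x, y, z in cm, a list of three; "roll": the turn about the tool's y in degrees. A call has 1 to 20 rows; each row shifts and turns the commanded pose from where the row before left it, along the tool's axes as they then stand; what a row does not reach is not made up. A row lasts 1/10 s, in which the tool goes at most 50 mm and 8.59 degrees, less where a joint would pass 70% of its speed; a pose out of reach is approached as far as the arm can. A call is refused whole if a number of a shift passes 5 or a number of a turn 8.59, either way. A call with a gripper value outside its range is refused whole. OPENING is the gripper command: -1 is fully open, 1 is shut, values between are in proportion, set as the call begins (- or left out, the last holds). The fingers move at their own pace and stop on an object; FORCE is the grip in N (left out, the last holds). Time passes only in rows, so rows that do not move let the fingers close. It gives the time, the measured TCP pose, the force and the opening at its end, in the units of the state.
- robot.observe(): the state, without advancing time (a new reading comes with each control period).
- robot.read_camera(name): name is "side" or "top"; returns the picture (384x512x3 uint8, red, green, blue); there is no depth.
- robot.calibration(name): a dict with "intrinsics" (3x3 intrinsics, pixels), "pose" (4x4, takes a point from camera to world coordinates). Camera axes: x right, y down, z forward; pixel columns grow to the right and rows downward; lengths in m; the calibration is good to about 2 mm. A picture is of the moment at which its call begins. calibration takes no time and is no camera call.
- robot.hand_in(): hands the job in, once; it reports no verdict.
The state is a dict: "time": time; "qpos": joint angles; "qvel": joint speeds; "joint_efforts": joint torques, N m; "tool_pos": TCP position; "tool_rot": TCP orientation; "contact_force": force on the tool from outside, world axes, zero at the start; "torque": the same for the moment, N m; "opening": finger opening in m.
Only numpy, scipy, OpenCV 4.12 (cv2) and the standard library are available. Lean on these libraries where they do the work, as an engineer would, in place of code of your own. Each camera call takes 0.05 s, during which the arm holds its last target.

TASK

Two look-alike black power adapters rest on two sloping blue docks, and under one of them the dock carries a barcode label: take that adapter off, lay it flat in the red tray without dropping it, and leave the other adapter resting on its own dock. Then pick up the hand reader and read the label: point its window squarely at the middle of the barcode from about 5 cm away, with the long side of the window running along the length of the barcode, and hold it still there for a good second. Finally stand the reader upright in the middle of its round pad again, let go, and leave everything else on the bench where it is.

Things in the scene. Friction and masses are not known exactly. Their poses are not given: they have to be found in the camera images.
- barcode (a point): Centre of the barcode label, 56 x 30 mm, white with black bars, on one dock's sloping blue plate, hidden at first by adapter_a. z: outward from the plate, 30 deg from vertical, leaning to the robot's side; x: up the slope, along the label's length. Plate 110 (x) x 86 (y) mm, centre 65 mm up; ledge 12 mm high at its lower edge, inner face at x = -45 mm. Docks are fixed, may be swapped.
- blank (a point): Centre of the sloping plate of the other dock, the same in every way but with no label; axes as for barcode.
- adapter_a_center (a point): Centre of the adapter that covers the barcode: black brick 80 (x) x 46 (y) x 34 (z) mm, 220 g give or take a third, loose, lying on the slope with its axes along those of the plate, x up the slope, its lower end at the ledge. The slope is clear on both 46 mm-apart sides.
- adapter_b_center (a point): Centre of the look-alike adapter on the blank dock, same size and axes. It must finish resting there.
- tray_floor (a point): Middle of the inner floor (4 mm above the table) of the fixed red open tray, outside 180 (x) x 140 (y) x 25 (high) mm, walls 4 mm; z up. Tray and pad may be swapped left to right.
- reader_center (a point): Centre, half-way up, of the loose hand reader, 140 mm tall, 160 g give or take a third, upright on its pad. z: from the window up the handle. Lower 48 mm: light grey head 50 (x) x 36 (y) mm; above it to the top the dark handle, 40 (x) x 28 (y) mm. Window: red strip, 42 mm long in x, in the bottom face, 70 mm below this point, looks along -z.
- pad_top (a point): Middle of the top of the fixed round black pad with a blue ring, 84 mm across, 10 mm high, on which the reader stands; z up.
- spool: Bystander: loose white and silver reel of solder, 56 mm across, 38 mm high, origin under its centre.
- driver: Bystander: small loose orange screwdriver, about 150 mm long, lying along its x.
- probe1: Bystander: loose red test probe lying along its x, 120 mm long, 18 mm wide, 10 mm high.
- probe2: Bystander: a second red test probe, the same.
- flux: Bystander: loose blue bottle, 48 mm across, 115 mm high, behind the docks; origin under its centre.
- jar: Bystander: small amber jar, 34 mm across, 48 mm high, between the docks; origin under its centre.
- plug: Bystander: black mains plug, 45 x 55 x 40 mm with pins up to 58 mm, behind the docks; origin under its centre.
Mind the look-alikes: they are no part of the job. Leave any green look-alike of the part that bears reader_center alone.

How it is judged:
On the way, in this order (a step that is already met when the one before it is completed fails the run):
1. the adapter that hid the barcode lies flat in the tray, let go (x of adapter_a_center in the frame of tray_floor between -0.066 and 0.066 m and y of adapter_a_center in the frame of tray_floor between -0.048 and 0.048 m and z of adapter_a_center in the frame of tray_floor below 0.027 m and angle between the z axis of adapter_a_center and the z axis of tray_floor, either way round below 0.15 rad and linear speed of adapter_a below 0.03 m/s and contact force between the fingers and adapter_a below 0.1 N), for 0.2 s.
2. the reader, held in the gripper, is aimed squarely at the middle of the barcode, 25 to 85 mm away, the window along the barcode, and still for 0.8 s (x of barcode in the frame of reader_center between -0.014 and 0.014 m and y of barcode in the frame of reader_center between -0.014 and 0.014 m and z of barcode in the frame of reader_center between -0.155 and -0.095 m and z of reader_center in the frame of barcode above 0.08 m and angle between the z axis of reader_center and the z axis of barcode, either way round below 0.2 rad and angle between the x axis of reader_center and the x axis of barcode, either way round below 0.35 rad and linear speed of reader below 0.02 m/s and angular speed of reader below 0.15 rad/s and contact force between the fingers and reader above 0.5 N), for 0.8 s.
At the end, for the whole second after the job is handed in: The adapter that hid the barcode lies flat (8 degrees) inside the tray; the reader stands upright (4.5 degrees) on the pad, its axis within 20 mm of the pad's middle; the other adapter rests on its own dock within about 20 mm of its place; all let go and at rest (all of step 1 and horizontal distance between reader_center and pad_top below 0.02 m and z of reader_center in the frame of pad_top between 0.064 and 0.076 m and angle between reader_center's own z axis and vertical below 0.08 rad and linear speed of each of reader, adapter_b below 0.03 m/s and distance between adapter_b_center and blank below 0.03 m and angle between the z axis of adapter_b_center and the z axis of blank, either way round below 0.12 rad); the robot touches nothing.
It fails at once if a bystander is moved by more than 30 mm (distance of any of spool, driver, probe1, probe2, flux, jar, plug from where it was at the start of the episode above 0.03 m).
It fails at once if an adapter or the reader is dropped (falls freely by about 30 mm or more) ((linear speed of adapter_a above 0.75 m/s and contact force between the fingers and adapter_a below 0.05 N) or (linear speed of adapter_b above 0.75 m/s and contact force between the fingers and adapter_b below 0.05 N) or (linear speed of reader above 0.75 m/s and contact force between the fingers and reader below 0.05 N)).
It also fails if it takes over 69 s, if anything falls off the work surface, if the arm or the gripper's body presses on something with over 40 N, if the wrist force passes 120 N, or if a joint passes its speed limit or range.

## Working session

There is one attempt and no reset: what is moved stays moved. The work goes in short steps, Python scripts to look and compute and a shell command to move; the robot and the scene stay as the last step left them, time stands still between calls to the robot, and variables do not carry over. Pictures are saved under pics/ and viewed, and the job is handed in when it is done.

```bash
ls; mkdir -p pics; python3 - <<'E'
from cell import robot
import cv2,numpy as np
for n in ("side","top"):
    im=robot.read_camera(n); cv2.imwrite(f"pics/{n}0.png",cv2.cvtColor(im,cv2.COLOR_RGB2BGR))
    c=robot.calibration(n); print(n,np.round(c["intrinsics"],1).tolist(),np.round(c["pose"],3).tolist())
o=robot.observe()
for k,v in o.items(): print(k,np.round(v,3))
print(robot.hold_point_z)
E
```

```text
pics
side [[392.0, 0.0, 262.2], [0.0, 392.0, 195.1], [0.0, 0.0, 1.0]] [[-0.983, -0.135, 0.123, 0.473], [-0.183, 0.743, -0.643, 0.605], [-0.005, -0.655, -0.755, 0.804], [0.0, 0.0, 0.0, 1.0]]
top [[416.4, 0.0, 250.4], [0.0, 416.4, 186.6], [0.0, 0.0, 1.0]] [[-0.02, -0.991, 0.133, 0.463], [-1.0, 0.017, -0.019, 0.004], [0.017, -0.133, -0.991, 1.068], [0.0, 0.0, 0.0, 1.0]]
time 0.1
qpos [-1.295  0.343  1.525  0.     1.275 -0.146]
qvel [-0.001 -0.001 -0.003  0.     0.001 -0.001]
joint_efforts [ 1.0000e-03 -4.3201e+01 -2.4469e+01  7.2000e-02  5.3000e-02 -0.0000e+00]
tool_pos [ 0.215 -0.479  0.226]
tool_rot [-1.572  0.    -2.72 ]
contact_force [-0.024  0.36   0.704]
torque [-0.007 -0.029  0.074]
opening 0.092
0.0188
```

View pics/side0.png

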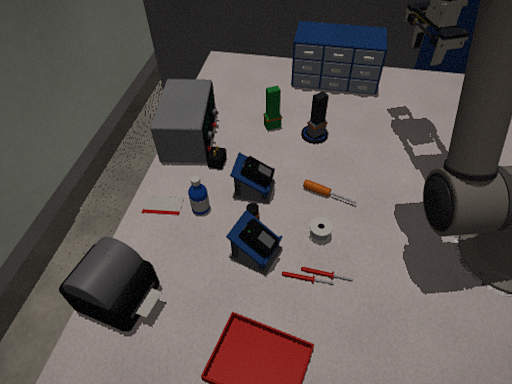

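View pics/top0.png

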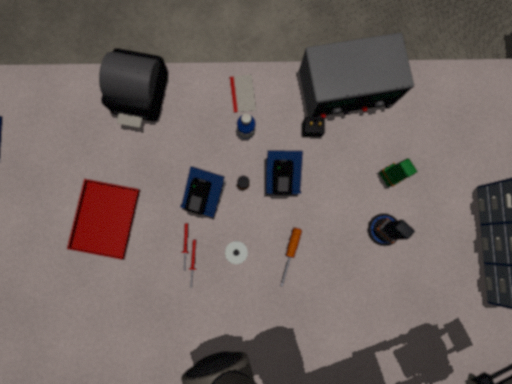

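```bash
python3 - <<'E'
import cv2,numpy as np
a=cv2.imread("pics/side0.png")[145:275,215:295]; b=cv2.imread("pics/top0.png")[140:225,175:310]
def g(i,s): 
    i=cv2.resize(i,None,fx=s,fy=s,interpolation=cv2.INTER_CUBIC); return (255*(i/255.)**0.5).astype('uint8')
A=g(a,4.5);B=g(b,5.8)
cv2.imwrite("pics/za.png",A);cv2.imwrite("pics/zb.png",B);print(A.shape,B.shape)
E
```

```text
(585, 360, 3) (493, 783, 3)
```

View pics/za.png

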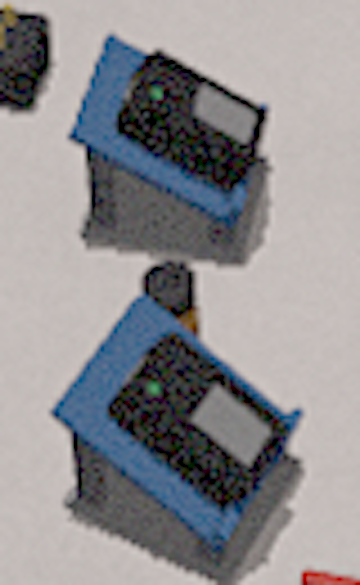

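View pics/zb.png

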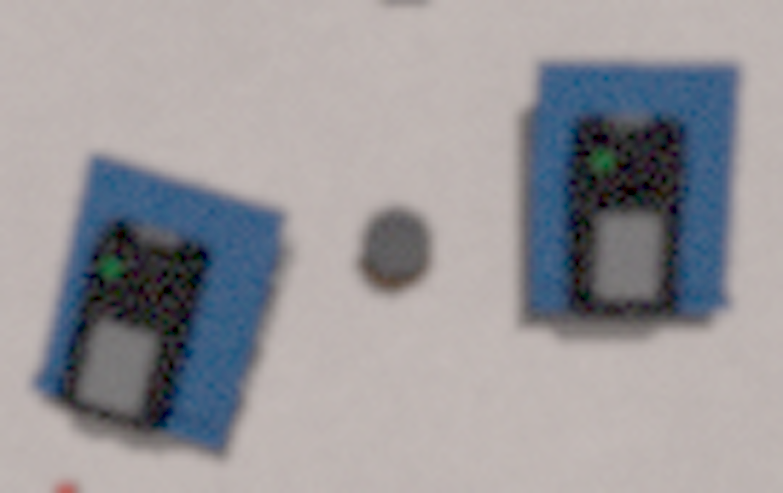

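```bash
cat > h.py <<'E'
import cv2,numpy as np
from cell import robot
C={n:{k:np.array(v) for k,v in robot.calibration(n).items()} for n in("side","top")}
def ray(n,p):
    c=C[n]; d=np.linalg.solve(c["intrinsics"],[p[0],p[1],1.]); T=c["pose"]
    return T[:3,3],T[:3,:3]@d
def onz(n,p,z):
    o,d=ray(n,p); return o+d*(z-o[2])/d[2]
def tri(ps,pt):
    o1,d1=ray("side",ps);o2,d2=ray("top",pt)
    s=np.linalg.lstsq(np.c_[d1,-d2],o2-o1,rcond=None)[0]
    a,b=o1+s[0]*d1,o2+s[1]*d2; return (a+b)/2,np.linalg.norm(a-b)
def proj(n,X):
    c=C[n];T=np.linalg.inv(c["pose"]);x=c["intrinsics"]@(T[:3,:3]@np.asarray(X)+T[:3,3]);return x[:2]/x[2]
def grab(n,f):
    im=cv2.cvtColor(robot.read_camera(n),cv2.COLOR_RGB2BGR); cv2.imwrite(f"pics/{f}.png",im); return im
def quad(cnt):
    hull=cv2.convexHull(cnt)
    return cv2.approxPolyN(hull,4)[0] if hasattr(cv2,'approxPolyN') else cv2.boxPoints(cv2.minAreaRect(hull))
E
python3 - <<'E'
from h import *
np.set_printoptions(precision=4,suppress=True)
for n in("side","top"):
    im=cv2.imread(f"pics/{n}0.png"); hsv=cv2.cvtColor(im,cv2.COLOR_BGR2HSV)
    for nm,lo,hi,amin in(("blue",(100,110,40),(125,255,255),60),("red",(0,150,60),(6,255,255),400),("orange",(7,150,100),(20,255,255),30)):
        m=cv2.inRange(hsv,lo,hi); m=cv2.morphologyEx(m,cv2.MORPH_CLOSE,np.ones((3,3)))
        for c in cv2.findContours(m,0,1)[0]:
            if cv2.contourArea(c)<amin or c.reshape(-1,2)[:,1].mean()<20: continue
            M=c.reshape(-1,2).mean(0); q=quad(c).reshape(-1,2)
            print(n,nm,cv2.contourArea(c),M,q.tolist())
E
```

```text
side blue 561.0 [253.1717 236.5455] [[281, 236], [264, 267], [226, 237], [246, 209]]
side blue 220.0 [197.4423 192.6538] [[210, 204], [186, 198], [190, 185], [204, 184]]
side blue 325.0 [247.4322 175.7119] [[271, 190], [263, 194], [230, 175], [240, 148]]
side blue 1969.5 [341.5745  36.0298] [[386, 27], [388, 58], [292, 44], [299, 20]]
side red 5381.0 [257.0734 355.7448] [[314, 344], [301, 383], [197, 383], [232, 311]]
side orange 139.5 [316.7368 186.4386] [[330, 189], [327, 195], [304, 185], [304, 178]]
top blue 106.0 [378.8977 225.9318] [[395, 218], [381, 245], [371, 235], [371, 210]]
top blue 635.5 [201.7665 189.7259] [[224, 177], [213, 217], [181, 206], [191, 167]]
top blue 650.0 [283.1827 170.3558] [[301, 152], [299, 193], [265, 193], [268, 150]]
top blue 133.5 [245.7358 125.4717] [[255, 119], [251, 137], [238, 130], [238, 119]]
top red 3857.5 [103.177  219.0288] [[139, 189], [123, 259], [67, 248], [85, 179]]
top orange 189.5 [293.5846 242.2308] [[302, 230], [293, 256], [285, 256], [294, 227]]
```

```bash
python3 - <<'E'
from h import *
np.set_printoptions(precision=4,suppress=True)
f=lambda u,v:((u+.5)/5.8-.5+175,(v+.5)/5.8-.5+140)
g=lambda u,v:((u+.5)/4.5-.5+215,(v+.5)/4.5-.5+145)
D={"L":[(95,155),(285,212),(225,450),(38,388)],"R":[(540,65),(738,68),(728,305),(533,316)]}
S={"L":[(55,412),(145,297)],"R":[(72,135),(112,38)]}
A={"L":[(112,222),(208,245),(165,428),(65,402)],"R":[(577,118),(685,120),(675,310),(572,310)]}
for k in D:
    P=[onz("top",f(*D[k][i]),z) for i,z in enumerate((.0925,.0925,.0375+.005,.0375+.005))]
    print(k,np.array(P))
    e=P[1]-P[0]; print("width",np.linalg.norm(e),"yaw from upper edge",np.degrees(np.arctan2(e[0],-e[1])), "len", np.linalg.norm((P[2]-P[1])[:2]),"yaw sides",[np.degrees(np.arctan2(*( (P[a]-P[b])[[1,0]]))) for a,b in((0,3),(1,2))])
    for i in(0,1): print("tri",*tri(g(*S[k][i]),f(*D[k][i])))
    # adapter top corners: upper end x=35,z=34 from plate; lower x=-45
    s=.5;c=.866
    zu=.065+.035*s+.034*c; zl=.065-.045*s+.034*c
    Q=np.array([onz("top",f(*A[k][i]),z) for i,z in enumerate((zu,zu,zl,zl))]); print("adapter",Q,np.linalg.norm(Q[0]-Q[1]),np.linalg.norm(Q[2]-Q[3]),np.linalg.norm(Q[0]-Q[3]),np.linalg.norm(Q[1]-Q[2]))
E
```

```text
L [[0.6447 0.1252 0.0925]
 [0.6197 0.0477 0.0925]
 [0.5261 0.0765 0.0425]
 [0.5539 0.1556 0.0425]]
width 0.08134463117680296 yaw from upper edge -17.862467601850444 len 0.09796169275082144 yaw sides [np.float64(-18.536922132337533), np.float64(-17.092061454389327)]
tri [0.6459 0.126  0.0859] 2.8098583428233748e-05
tri [0.6188 0.0479 0.0874] 0.003526695416567127
adapter [[0.6137 0.116  0.1119]
 [0.6038 0.0778 0.1119]
 [0.5338 0.0991 0.0719]
 [0.5453 0.1401 0.0719]] 0.03952160047433221 0.04266615950522039 0.08287820780073311 0.08337712874935943
R [[ 0.6793 -0.0581  0.0925]
 [ 0.6767 -0.1399  0.0925]
 [ 0.5841 -0.1392  0.0425]
 [ 0.5809 -0.0555  0.0425]]
width 0.08188440995133314 yaw from upper edge -1.8071305491599288 len 0.09261721702786908 yaw sides [np.float64(-1.5077506530906448), np.float64(-0.41976067552641794)]
tri [ 0.681  -0.0583  0.088 ] 0.0012403610773254188
tri [ 0.6775 -0.1407  0.0876] 0.0006874058922744452
adapter [[ 0.653  -0.0712  0.1119]
 [ 0.6514 -0.1148  0.1119]
 [ 0.579  -0.113   0.0719]
 [ 0.5797 -0.0701  0.0719]] 0.04364126044668065 0.04290067999371168 0.0834603450891741 0.08279423553550537
```

```bash
python3 - <<'E'
from h import *
np.set_printoptions(precision=4,suppress=True)
P=np.array([onz("top",p,.025) for p in [(139,189),(123,259),(67,248),(85,179)]]); print(P,P.mean(0),[np.linalg.norm(P[i]-P[i-1]) for i in range(4)])
for a,b in((0,1),(3,2)):
    d=P[a]-P[b]; print(np.degrees(np.arctan2(d[1],d[0])))
a=cv2.imread("pics/side0.png")[75:150,255:345]; b=cv2.imread("pics/top0.png")[150:255,360:425]
def g(i,s):
    i=cv2.resize(i,None,fx=s,fy=s,interpolation=cv2.INTER_CUBIC); return (255*(i/255.)**0.5).astype('uint8')
A=g(a,5);B=g(b,5);o=np.zeros((525,800,3),'uint8');o[:375,:450]=A;o[:525,460:785]=B
cv2.imwrite("pics/zr.png",o)
E
```

```text
[[0.6014 0.264  0.025 ]
 [0.4286 0.3004 0.025 ]
 [0.4581 0.4381 0.025 ]
 [0.6292 0.3997 0.025 ]] [0.5294 0.3505 0.025 ] [np.float64(0.13852734939925934), np.float64(0.17664612669826557), np.float64(0.14079424272491955), np.float64(0.17536644935703313)]
-11.908873723147206
-12.650077345112171
```

View pics/zr.png

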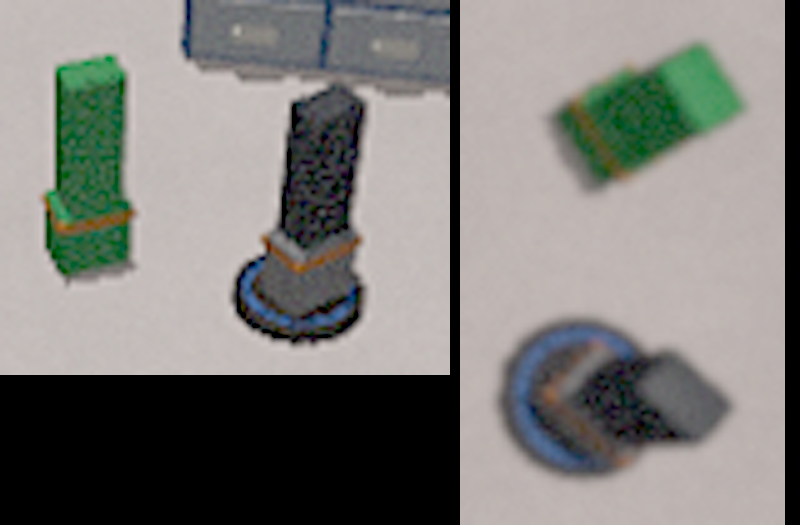

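```bash
cat >> h.py <<'E'
from scipy.spatial.transform import Rotation as Ro
def go(target,yaw=None):
    o=robot.observe(); R=Ro.from_euler("xyz",o["tool_rot"]).as_matrix()
    d=R.T@(np.array(target)-o["tool_pos"])*100
    print("t",round(o["time"],2),"pos",np.round(o["tool_pos"],4),"rot",np.round(np.degrees(o["tool_rot"]),1),"F",np.round(o["contact_force"],1),"open",round(o["opening"],4),"q",np.round(o["qpos"],2))
    print("tool delta cm",np.round(d,2),"len",round(np.linalg.norm(d),1))
E
python3 -m crank '{"xyz":[[0,0,0],[0,0,0],[0,0,0],[0,0,0],[0,0,0]],"roll":[8.4,8.4,8.4,8.4,8.4]}' -1 60; python3 -c "
from h import *
go([.5756,.1076,.2])"
```

```text
time: 0.6
tool_pos: [0.2149, -0.4788, 0.2263]
tool_rot: [-1.572, -0.001, 2.824]
contact_force: [0.0, 0.1, 0.3]
opening: 0.0917
t 0.6 pos [ 0.2149 -0.4788  0.2263] rot [-90.   -0.  161.8] F [0.  0.1 0.3] open 0.0917 q [-1.29  0.34  1.52 -0.    1.28  0.59]
tool delta cm [-15.98   2.67 -66.96] len 68.9
```

```bash
python3 -m crank '{"xyz":[[-1.14,0.19,-4.78],[-1.14,0.19,-4.78],[-1.14,0.19,-4.78],[-1.14,0.19,-4.78],[-1.14,0.19,-4.78],[-1.14,0.19,-4.78],[-1.14,0.19,-4.78],[-1.14,0.19,-4.78],[-1.14,0.19,-4.78],[-1.14,0.19,-4.78],[-1.14,0.19,-4.78],[-1.14,0.19,-4.78],[-1.14,0.19,-4.78],[-1.14,0.19,-4.78],[0,0,0]],"roll":[0,0,0,0,0,0,0,0,0,0,0,0,0,0,0]}'; python3 - <<'E'
from h import *
grab("side","s1");t=grab("top","t1")
go([.5756,.1076,.07])
b=t[130:270,160:320]; cv2.imwrite("pics/t1z.png",(255*(cv2.resize(b,None,fx=4,fy=4,interpolation=2)/255.)**.5).astype('uint8'))
E
```

```text
time: 2.1
tool_pos: [0.5732, 0.1141, 0.1986]
tool_rot: [-1.572, -0.001, 2.835]
contact_force: [0.3, -0.8, -0.1]
opening: 0.0915
t 2.2 pos [0.5715 0.11   0.199 ] rot [-8.990e+01 -1.000e-01  1.623e+02] F [-0.2  0.5 -0.3] open 0.0916 q [ 0.06  0.47  1.4  -0.    1.27  1.94]
tool delta cm [-0.49 12.9   0.09] len 12.9
```

View pics/s1.png

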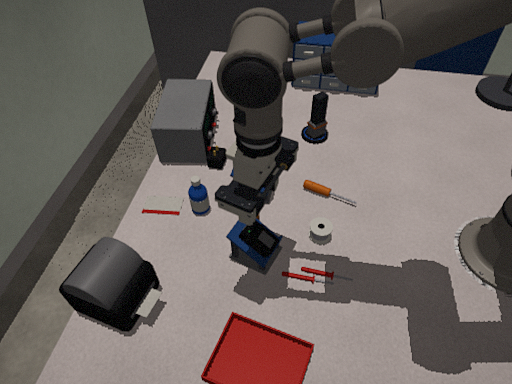

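View pics/t1z.png

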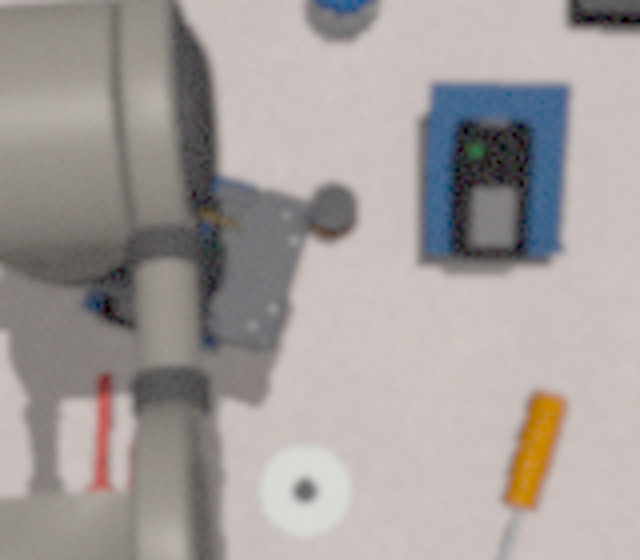

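```bash
python3 -m crank '{"xyz":[[-0.25,4,0.05],[-0.2,4,0.0],[0,2.9,0],[0,1.5,0],[0,0.5,0],[0,0,0]],"roll":[0,0,0,0,0,0]}'; python3 - <<'E'
from h import *
go([.5756,.1076,.07])
s=grab("side","s2")
b=s[150:300,190:330]; cv2.imwrite("pics/s2z.png",(255*(cv2.resize(b,None,fx=4,fy=4,interpolation=2)/255.)**.5).astype('uint8'))
E
```

```text
time: 2.8
tool_pos: [0.5755, 0.1062, 0.071]
tool_rot: [-1.57, -0.001, 2.829]
contact_force: [0.6, 0.9, 0.9]
opening: 0.0915
t 2.8 pos [0.5755 0.1062 0.071 ] rot [-9.000e+01 -1.000e-01  1.621e+02] F [0.6 0.9 0.9] open 0.0915 q [ 0.05  0.61  1.55 -0.    0.99  1.94]
tool delta cm [ 0.03  0.1  -0.14] len 0.2
```

View pics/s2z.png

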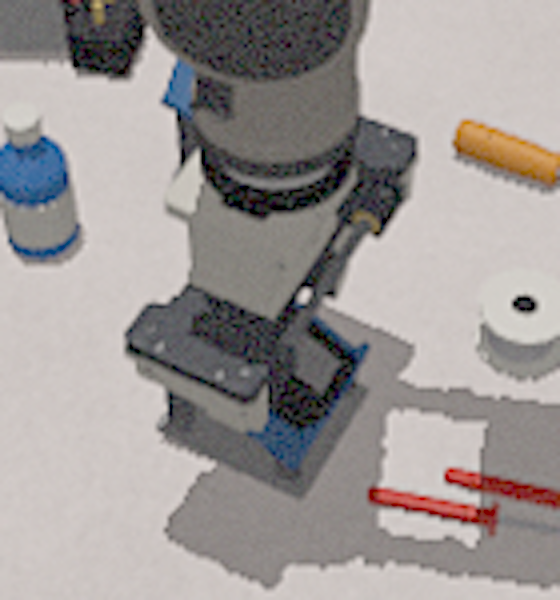

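```bash
python3 -m crank '{"xyz":[[0,0,0],[0,0,0],[0,0,0],[0,0,0],[0,0,0],[0,0,0]],"roll":[0,0,0,0,0,0]}' 1 40; python3 -m crank '{"xyz":[[0,-0.5,0],[0,-1,0],[0,-2,0],[0,-3,0],[0,-3,0],[0,-2,0],[0,0,0]],"roll":[0,0,0,0,0,0,0]}'; python3 - <<'E'
from h import *
go([.5756,.1076,.07])
s=grab("side","s3")
b=s[120:300,170:350]; cv2.imwrite("pics/s3z.png",(255*(cv2.resize(b,None,fx=3.3,fy=3.3,interpolation=2)/255.)**.5).astype('uint8'))
E
```

```text
time: 3.45
tool_pos: [0.5761, 0.1077, 0.0712]
tool_rot: [-1.571, 0.0, 2.83]
contact_force: [0.3, 1.1, 0.3]
opening: 0.0483
time: 4.15
tool_pos: [0.5776, 0.1073, 0.1899]
tool_rot: [-1.573, 0.007, 2.83]
contact_force: [0.2, 0.9, -2.6]
opening: 0.0458
t 4.15 pos [0.5776 0.1073 0.1899] rot [-90.1   0.4 162.2] F [ 0.2  0.9 -2.6] open 0.0458 q [ 0.05  0.48  1.41 -0.    1.24  1.94]
tool delta cm [ 0.28 11.99  0.06] len 12.0
```

View pics/s3z.png

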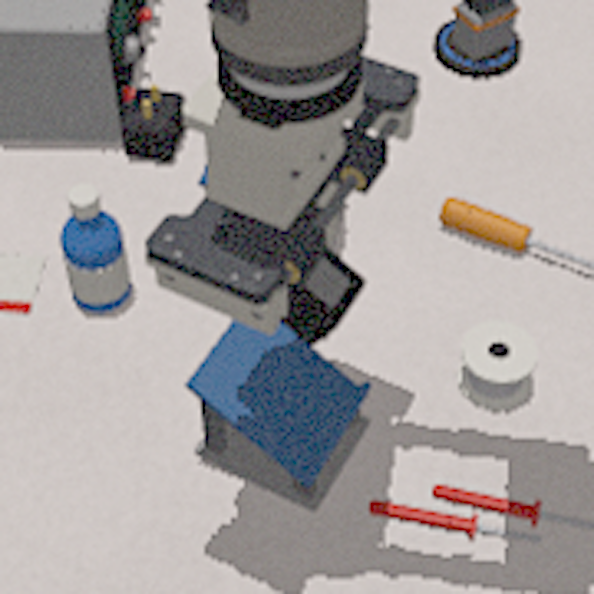

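The left plate is bare, with no label, so this adapter goes back exactly where it was.

```bash
python3 -m crank '{"xyz":[[0.04,2.5,0],[0.04,3,0],[0.04,3,0],[0,2,0],[0,1,0],[0,0.3,0],[0,0,0]],"roll":[0,0,0,0,0,0,0]}'; python3 - <<'E'
from h import *
go([.5761,.1077,.0712])
E
```

```text
time: 4.9
tool_pos: [0.5762, 0.1069, 0.0704]
tool_rot: [-1.571, 0.004, 2.83]
contact_force: [-3.0, -3.0, 20.6]
opening: 0.046
t 4.9 pos [0.5762 0.1069 0.0704] rot [-90.    0.3 162.2] F [-3.  -3.  20.6] open 0.046 q [ 0.05  0.61  1.55 -0.    0.98  1.94]
tool delta cm [ 0.04 -0.08 -0.07] len 0.1
```

```bash
python3 -m crank '{"xyz":[[0,-0.05,0],[0,0,0],[0,0,0],[0,0,0],[0,0,0]],"roll":[0,0,0,0,0]}' -1 40;  python3 -m crank '{"xyz":[[0,-1,0],[0,-3,0],[0,-4,0],[0,-4,0],[0,-1,0],[0,0,0]],"roll":[0,0,0,0,0,0]}'; python3 - <<'E'
from h import *
go([.5761,.1077,.0712])
s=grab("side","s4")
b=s[120:300,170:350]; cv2.imwrite("pics/s4z.png",(255*(cv2.resize(b,None,fx=3.3,fy=3.3,interpolation=2)/255.)**.5).astype('uint8'))
E
```

```text
time: 5.4
tool_pos: [0.5745, 0.1077, 0.068]
tool_rot: [-1.57, -0.001, 2.83]
contact_force: [-0.2, 0.9, 1.3]
opening: 0.0812
time: 6.0
tool_pos: [0.5758, 0.1078, 0.2011]
tool_rot: [-1.572, 0.005, 2.83]
contact_force: [-0.6, 0.0, -0.1]
opening: 0.0918
t 6.0 pos [0.5758 0.1078 0.2011] rot [-90.1   0.3 162.2] F [-0.6  0.  -0.1] open 0.0918 q [ 0.05  0.47  1.4  -0.    1.27  1.94]
tool delta cm [ 0.02 12.99  0.02] len 13.0
```

View pics/s4z.png

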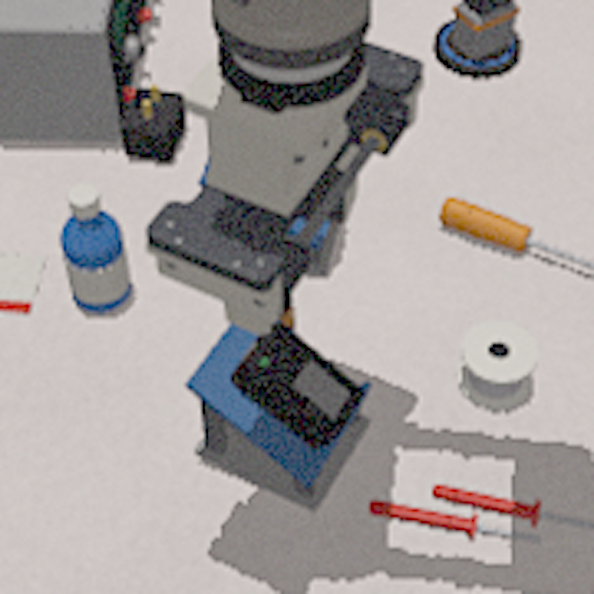

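```bash
python3 -m crank '{"xyz":[[0,0,0],[0,0,0],[0,0,0]],"roll":[-8.2,-8.1,0]}'; python3 - <<'E'
from h import *
go([.618,-.094,.2])
E
```

```text
time: 6.35
tool_pos: [0.5738, 0.1076, 0.1965]
tool_rot: [-1.57, -0.004, 3.116]
contact_force: [-0.4, -0.0, 0.4]
opening: 0.0918
t 6.35 pos [0.5738 0.1076 0.1965] rot [-90.   -0.2 178.5] F [-0.4 -0.   0.4] open 0.0918 q [ 0.05  0.48  1.4  -0.    1.27  1.65]
tool delta cm [-4.93 -0.37 20.04] len 20.6
```

```bash
python3 -m crank '{"xyz":[[-0.99,0,4],[-0.99,0,4],[-0.99,0,4],[-0.99,0,4],[-0.98,0,4],[0,0,0]],"roll":[0,0,0,0,0,0]}'; python3 - <<'E'
from h import *
go([.618,-.094,.071])
t=grab("top","t5")
b=t[130:270,160:320]; cv2.imwrite("pics/t5z.png",(255*(cv2.resize(b,None,fx=4,fy=4,interpolation=2)/255.)**.5).astype('uint8'))
E
```

```text
time: 6.95
tool_pos: [0.6188, -0.0987, 0.1966]
tool_rot: [-1.57, -0.002, 3.105]
contact_force: [-0.7, -0.4, -0.1]
opening: 0.0921
t 6.95 pos [ 0.6188 -0.0987  0.1966] rot [-8.990e+01 -1.000e-01  1.779e+02] F [-0.7 -0.4 -0.1] open 0.0921 q [-0.28  0.55  1.27 -0.    1.32  1.33]
tool delta cm [ 0.07 12.56 -0.48] len 12.6
```

View pics/t5z.png

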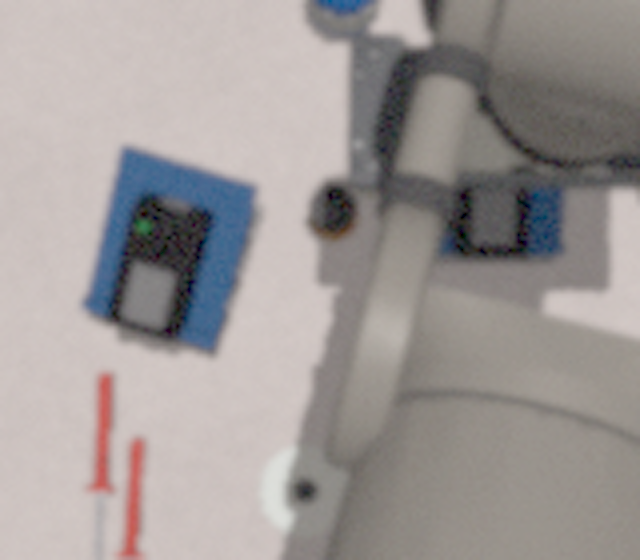

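```bash
python3 -m crank '{"xyz":[[0,4,0],[0,4,0],[0,2.5,0],[0,1.5,0],[0,0.5,0],[0,0,0]],"roll":[0,0,0,0,0,0]}'; python3 -m crank '{"xyz":[[0,0,0],[0,0,0],[0,0,0],[0,0,0],[0,0,0],[0,0,0],[0,0,0]],"roll":[0,0,0,0,0,0,0]}' 1 40; python3 -m crank '{"xyz":[[0,-0.5,0],[0,-1,0],[0,-2,0],[0,-3,0],[0,-3,0],[0,-2,0],[0,0,0]],"roll":[0,0,0,0,0,0,0]}'; python3 - <<'E'
from h import *
go([.618,-.094,.07])
s=grab("side","s6")
b=s[90:270,170:350]; cv2.imwrite("pics/s6z.png",(255*(cv2.resize(b,None,fx=3.3,fy=3.3,interpolation=2)/255.)**.5).astype('uint8'))
E
```

```text
time: 7.6
tool_pos: [0.6182, -0.0924, 0.0727]
tool_rot: [-1.571, -0.002, 3.114]
contact_force: [0.5, 1.0, 0.8]
opening: 0.092
time: 8.3
tool_pos: [0.6189, -0.0936, 0.0737]
tool_rot: [-1.571, 0.0, 3.115]
contact_force: [-0.3, 0.5, 0.8]
opening: 0.0459
time: 9.0
tool_pos: [0.6205, -0.094, 0.1927]
tool_rot: [-1.569, 0.007, 3.115]
contact_force: [0.9, -0.9, -1.9]
opening: 0.0458
t 9.0 pos [ 0.6205 -0.094   0.1927] rot [-89.9   0.4 178.5] F [ 0.9 -0.9 -1.9] open 0.0458 q [-0.27  0.55  1.28 -0.    1.3   1.33]
tool delta cm [ 3.400e-01  1.227e+01 -1.000e-02] len 12.3
```

View pics/s6z.png

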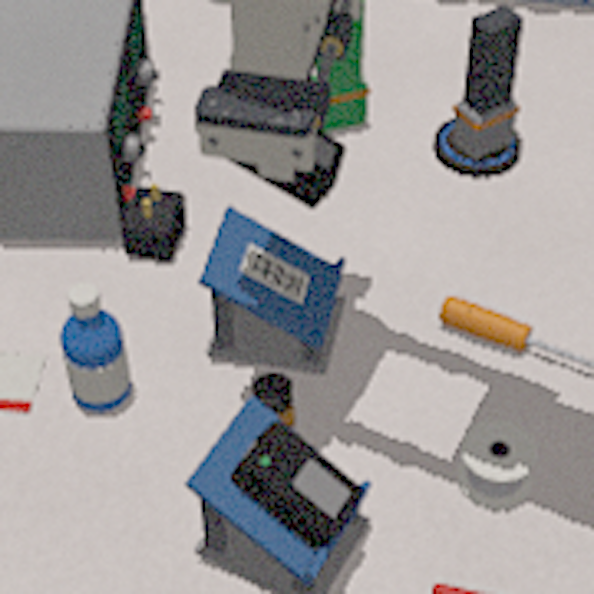

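```bash
python3 -m crank '{"xyz":[[0,0,0],[0,0,0],[0,0,0]],"roll":[5.4,5.4,0]}'; python3 - <<'E'
from h import *
go([.529,.3505,.17])
print(onz("side",(0,0),0)*0)
# barcode centre from side pic zoom (276,273)
p=((276+.5)/3.3-.5+170,(273+.5)/3.3-.5+90); print(onz("side",p,.065))
E
```

```text
time: 9.35
tool_pos: [0.618, -0.0934, 0.1868]
tool_rot: [-1.571, -0.003, 2.925]
contact_force: [0.2, 0.2, -1.6]
opening: 0.0456
t 9.35 pos [ 0.618  -0.0934  0.1868] rot [-90.   -0.2 167.6] F [ 0.2  0.2 -1.6] open 0.0456 q [-0.27  0.56  1.29 -0.    1.3   1.51]
tool delta cm [ 18.21   1.74 -41.44] len 45.3
[ 0. -0.  0.]
[ 0.63154947 -0.09823119  0.065     ]
```

```bash
python3 -m crank '{"xyz":[[1.82,0,-4.14],[1.82,0,-4.14],[1.82,0,-4.14],[1.82,0,-4.14],[1.82,0,-4.14],[1.82,0,-4.14],[1.82,0,-4.14],[1.82,0,-4.14],[1.82,0,-4.14],[1.83,0,-4.18],[0,0,0],[0,0,0]],"roll":[0,0,0,0,0,0,0,0,0,0,0,0]}'; python3 - <<'E'
from h import *
go([.529,.3505,.05])
s=grab("side","s7"); s=grab("top","t7")
E
```

```text
time: 10.55
tool_pos: [0.5285, 0.3508, 0.1872]
tool_rot: [-1.569, -0.002, 2.931]
contact_force: [0.7, -1.1, -3.3]
opening: 0.0457
t 10.55 pos [0.5285 0.3508 0.1872] rot [-8.990e+01 -1.000e-01  1.679e+02] F [ 0.7 -1.1 -3.3] open 0.0457 q [ 0.47  0.58  1.25 -0.    1.31  2.25]
tool delta cm [-8.000e-02  1.372e+01 -1.000e-02] len 13.7
```

View pics/s7.png

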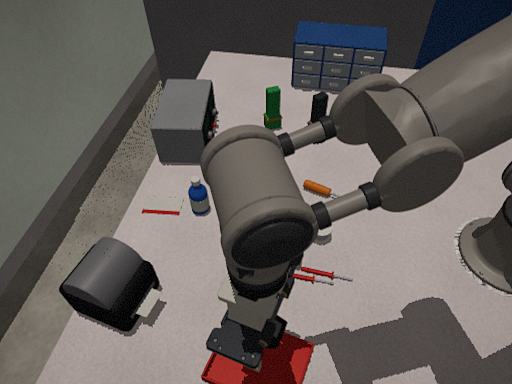

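View pics/t7.png

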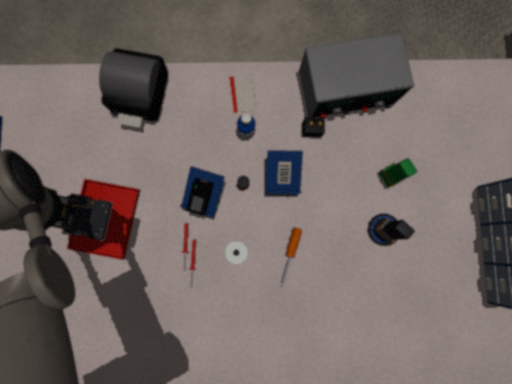

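```bash
python3 -m crank '{"xyz":[[0,4,0],[0,4,0],[0,3.5,0],[0,2,0],[0,0.8,0],[0,0,0]],"roll":[0,0,0,0,0,0]}' - 15; python3 - <<'E'
from h import *
go([.529,.3505,.035])
s=grab("side","s8")[270:384,180:330]; cv2.imwrite("pics/s8z.png",(255*(cv2.resize(s,None,fx=4,fy=4,interpolation=2)/255.)**.5).astype('uint8'))
E
```

```text
time: 11.25
tool_pos: [0.5295, 0.3488, 0.0447]
tool_rot: [-1.569, -0.001, 2.925]
contact_force: [0.4, 0.3, -1.9]
opening: 0.0457
t 11.25 pos [0.5295 0.3488 0.0447] rot [-8.990e+01 -1.000e-01  1.676e+02] F [ 0.4  0.3 -1.9] open 0.0457 q [ 0.46  0.72  1.41 -0.    1.01  2.25]
tool delta cm [ 0.09  0.97 -0.16] len 1.0
```

View pics/s8z.png

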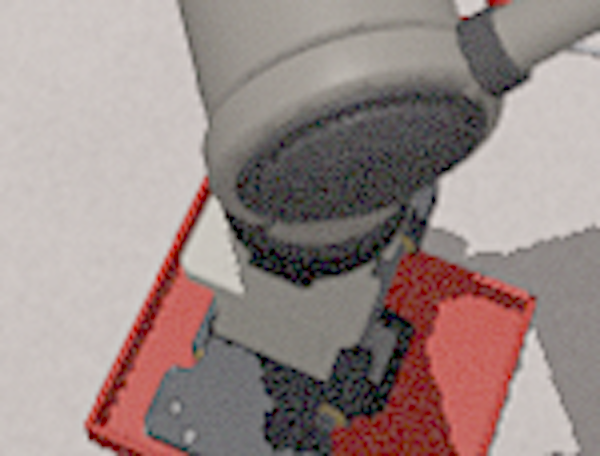

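```bash
python3 -m crank '{"xyz":[[0,0.5,0],[0,0.4,0],[0,0,0]],"roll":[0,0,0]}' - 15; python3 -m crank '{"xyz":[[-0.2,0.13,0],[-0.22,0.13,0],[-0.4,0.28,0],[0,0,0]],"roll":[0,0,0,0]}'
```

```text
time: 11.6
tool_pos: [0.5294, 0.3501, 0.0367]
tool_rot: [-1.571, 0.0, 2.926]
contact_force: [-0.7, 0.2, -1.9]
opening: 0.0458
time: 12.0
tool_pos: [0.5382, 0.3485, 0.0312]
tool_rot: [-1.571, 0.001, 2.926]
contact_force: [-0.3, 0.9, 0.5]
opening: 0.0457
```

```bash
python3 -m crank '{"xyz":[[-0.2,0.15,0],[-0.2,0.15,0],[-0.2,0.15,0],[-0.2,0.15,0],[-0.18,0.18,0],[-0.17,0.2,0],[0,0,0]],"roll":[0,0,0,0,0,0,0]}';python3 - <<'E'
from h import *
go([.529,.3505,.0155])
s=grab("side","s9")[270:384,180:330]; cv2.imwrite("pics/s9z.png",(255*(cv2.resize(s,None,fx=4,fy=4,interpolation=2)/255.)**.5).astype('uint8'))
E
```

```text
time: 12.7
tool_pos: [0.5489, 0.3458, 0.0209]
tool_rot: [-1.571, -0.0, 2.926]
contact_force: [-0.6, 1.2, 0.1]
opening: 0.0465
t 12.7 pos [0.5489 0.3458 0.0209] rot [-90.   -0.  167.7] F [-0.6  1.2  0.1] open 0.0465 q [ 0.44  0.77  1.38 -0.    0.99  2.23]
tool delta cm [ 2.05  0.54 -0.04] len 2.1
```

View pics/s9z.png

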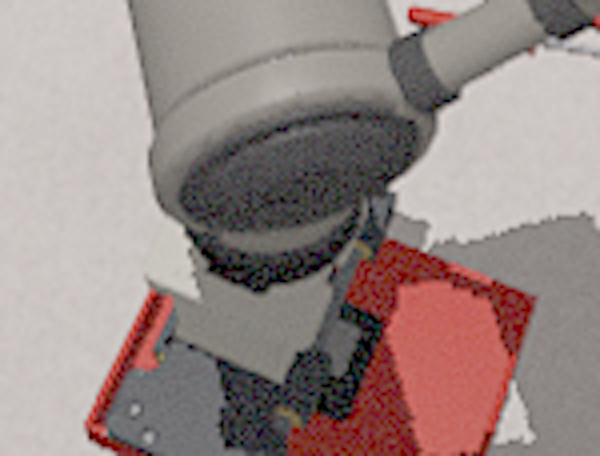

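```bash
python3 -m crank '{"xyz":[[-0.05,0.2,0],[-0.05,0.2,0],[0,0.15,0],[0,0,0]],"roll":[0,0,0,0]}' - 10; python3 -m crank '{"xyz":[[0,0.15,0],[0,0.15,0],[0,0,0]],"roll":[0,0,0]}'
```

```text
time: 13.15
tool_pos: [0.5502, 0.3457, 0.0159]
tool_rot: [-1.571, 0.001, 2.926]
contact_force: [1.9, -0.3, -0.7]
opening: 0.0457
time: 13.45
tool_pos: [0.5503, 0.3457, 0.0147]
tool_rot: [-1.571, 0.002, 2.927]
contact_force: [-1.3, -2.3, 11.0]
opening: 0.046
```

```bash
python3 -m crank '{"xyz":[[0,-0.1,0],[0,0,0],[0,0,0],[0,0,0]],"roll":[0,0,0,0]}' -0.52; python3 -m crank '{"xyz":[[0,-1,0],[0,-3,0],[0,-4,0],[0,-5,0],[0,-5,0],[0,0,0]],"roll":[0,0,0,0,0,0]}' -1; python3 - <<'E'
from h import *
s=grab("side","s10");t=grab("top","t10")
go([.529,.3505,.0155])
S=s[270:384,180:330]; cv2.imwrite("pics/s10z.png",(255*(cv2.resize(S,None,fx=4,fy=4,interpolation=2)/255.)**.5).astype('uint8'))
B=t[150:255,360:425]; D=t[140:225,240:325]
f=lambda i:(255*(cv2.resize(i,None,fx=5,fy=5,interpolation=2)/255.)**.5).astype('uint8')
o=np.zeros((525,770,3),'uint8');B=f(B);D=f(D);o[:B.shape[0],:B.shape[1]]=B;o[:D.shape[0],340:340+D.shape[1]]=D;cv2.imwrite("pics/t10z.png",o)
E
```

```text
time: 13.85
tool_pos: [0.5493, 0.3457, 0.0134]
tool_rot: [-1.57, -0.001, 2.926]
contact_force: [-0.7, 0.5, 0.0]
opening: 0.0688
time: 14.45
tool_pos: [0.5529, 0.3474, 0.2034]
tool_rot: [-1.58, 0.012, 2.926]
contact_force: [0.8, 0.4, 0.2]
opening: 0.0913
t 14.55 pos [0.5501 0.346  0.196 ] rot [-90.1   0.2 167.7] F [-0.4  0.1 -0.4] open 0.0918 q [ 0.44  0.6   1.19 -0.    1.35  2.23]
tool delta cm [ 2.21 18.05  0.05] len 18.2
```

View pics/s10z.png

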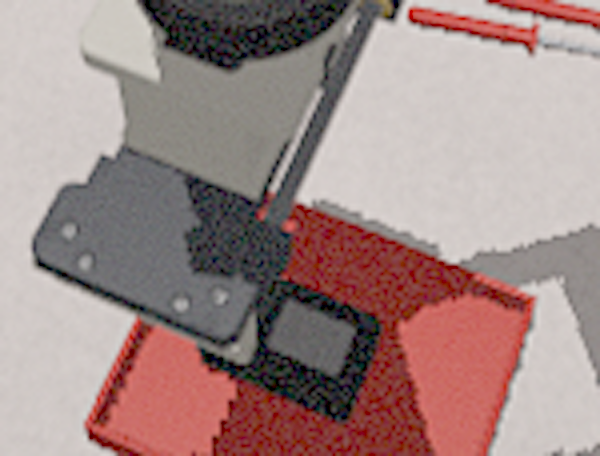

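View pics/t10z.png

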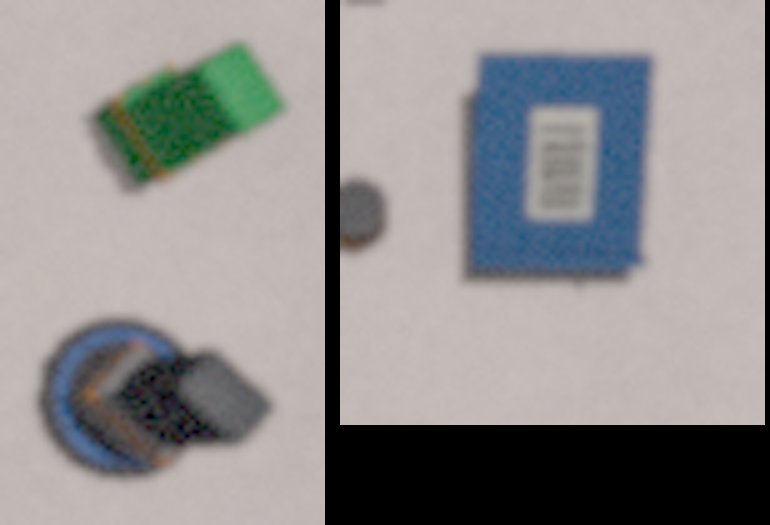

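```bash
python3 - <<'E'
from h import *
np.set_printoptions(precision=4,suppress=True)
t=cv2.imread("pics/t10.png"); 
f=lambda u,v,x,y:((u+.5)/5-.5+x,(v+.5)/5-.5+y)
Q=np.array([onz("top",f(*p,360,150),.15) for p in [(178,372),(213,348),(272,405),(238,442)]])
print("handle",Q,Q.mean(0),[np.linalg.norm(Q[i]-Q[i-1]) for i in range(4)])
for a,b in((2,1),(3,0)): d=Q[a]-Q[b]; print("long yaw",np.degrees(np.arctan2(d[1],d[0])))
for a,b in((0,1),(3,2)): d=Q[a]-Q[b]; print("short yaw",np.degrees(np.arctan2(d[1],d[0])))
L=np.array([onz("top",f(u-340,v,240,140),z) for u,v,z in [(530,105,.079),(600,108,.079),(596,222,.051),(527,218,.051)]])
print("label",L,L.mean(0),[np.linalg.norm(L[i]-L[i-1]) for i in range(4)])
for a,b in((0,3),(1,2)): d=L[a]-L[b]; print("yaw",np.degrees(np.arctan2(d[1],d[0])))
print("label c",onz("top",f(563-340,163,240,140),.065))
# pad: left/top/bottom extremes
for p in[(40,396),(120,318),(120,476)]: print("pad ext",onz("top",f(*p,360,150),.008))
# side handle top: zr zoom
g=lambda u,v:((u+.5)/5-.5+255,(v+.5)/5-.5+75)
S=np.array([onz("side",g(*p),.15) for p in[(290,103),(325,115),(366,95),(338,82)]]); print("side handle",S,S.mean(0))
print("side pad", [onz("side",g(*p),.008) for p in[(235,295),(365,290),(300,342)]])
E
```

```text
handle [[ 0.4969 -0.3324  0.15  ]
 [ 0.5071 -0.3487  0.15  ]
 [ 0.4815 -0.3732  0.15  ]
 [ 0.4656 -0.357   0.15  ]] [ 0.4878 -0.3528  0.15  ] [np.float64(0.03971172798370365), np.float64(0.019278399317670024), np.float64(0.03543480213206876), np.float64(0.022737246854220218)]
long yaw -136.26844485719127
long yaw -141.82022222088193
short yaw 122.26840287063732
short yaw 134.38498317628523
label [[ 0.6577 -0.0823  0.079 ]
 [ 0.6557 -0.1162  0.079 ]
 [ 0.6039 -0.1157  0.051 ]
 [ 0.6065 -0.0817  0.051 ]] [ 0.6309 -0.099   0.065 ] [np.float64(0.05840823800187613), np.float64(0.03395060662286118), np.float64(0.05889304568407764), np.float64(0.03417937305975906)]
yaw -0.7365336841218816
yaw -0.516807485304975
label c [ 0.6313 -0.0989  0.065 ]
pad ext [ 0.4912 -0.3129  0.008 ]
pad ext [ 0.5302 -0.3564  0.008 ]
pad ext [ 0.4501 -0.3514  0.008 ]
side handle [[ 0.5083 -0.346   0.15  ]
 [ 0.4878 -0.338   0.15  ]
 [ 0.4666 -0.3613  0.15  ]
 [ 0.4833 -0.3712  0.15  ]] [ 0.4865 -0.3541  0.15  ]
side pad [array([ 0.5292, -0.344 ,  0.008 ]), array([ 0.4501, -0.3631,  0.008 ]), array([ 0.4852, -0.3075,  0.008 ])]
```

```bash
python3 -m crank '{"xyz":[[0,0,0],[0,0,0],[0,0,0],[0,0,0],[0,0,0],[0,0,0],[0,0,0],[0,0,0]],"roll":[-8,-8,-8,-8,-8,-8,-8,0]}'; python3 - <<'E'
from h import *
go([.487,-.3535,.20])
E
```

```text
time: 15.35
tool_pos: [0.5488, 0.3454, 0.1919]
tool_rot: [-1.572, -0.004, -2.378]
contact_force: [-0.8, -0.7, -1.1]
opening: 0.0916
t 15.35 pos [0.5488 0.3454 0.1919] rot [ -90.1   -0.2 -136.3] F [-0.8 -0.7 -1.1] open 0.0916 q [ 0.44  0.6   1.2  -0.    1.35  1.25]
tool delta cm [52.79 -0.67 46.22] len 70.2
```

```bash
python3 -m crank '{"xyz":[[3.52,-0.05,3.08],[3.52,-0.05,3.08],[3.52,-0.05,3.08],[3.52,-0.05,3.08],[3.52,-0.05,3.08],[3.52,-0.05,3.08],[3.52,-0.05,3.08],[3.52,-0.05,3.08],[3.52,-0.05,3.08],[3.52,-0.05,3.08],[3.52,-0.05,3.08],[3.52,-0.05,3.08],[3.52,-0.05,3.08],[3.52,-0.05,3.08],[3.51,0,3.1],[0,0,0],[0,0,0]],"roll":[0,0,0,0,0,0,0,0,0,0,0,0,0,0,0,0,0]}'; python3 - <<'E'
from h import *
go([.487,-.3535,.099])
s=grab("side","s11")
S=s[50:160,240:380]; cv2.imwrite("pics/s11z.png",(255*(cv2.resize(S,None,fx=4,fy=4,interpolation=2)/255.)**.5).astype('uint8'))
E
```

```text
time: 17.05
tool_pos: [0.486, -0.3535, 0.1994]
tool_rot: [-1.574, 0.0, -2.385]
contact_force: [0.3, 0.2, 0.4]
opening: 0.092
t 17.05 pos [ 0.486  -0.3535  0.1994] rot [ -90.2    0.  -136.6] F [0.3 0.2 0.4] open 0.092 q [-0.76  0.5   1.34  0.    1.3   0.06]
tool delta cm [-0.07 10.04  0.1 ] len 10.0
```

View pics/s11z.png

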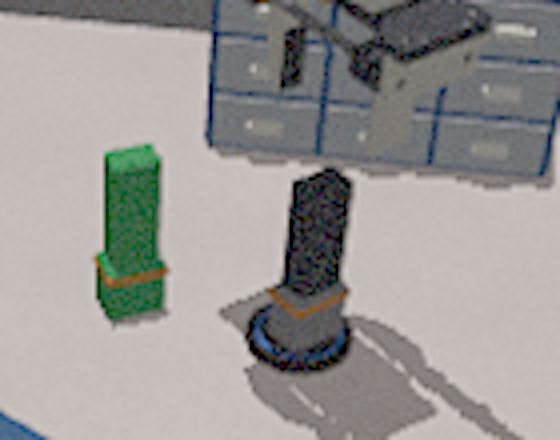

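```bash
python3 -m crank '{"xyz":[[0,3,0.05],[0,3,0.05],[0,2.5,0],[0,1.2,0],[0,0.3,0],[0,0,0]],"roll":[0,0,0,0,0,0]}'; python3 -m crank '{"xyz":[[0,0,0],[0,0,0],[0,0,0],[0,0,0],[0,0,0],[0,0,0],[0,0,0],[0,0,0],[0,0,0]],"roll":[0,0,0,0,0,0,0,0,0]}' 1 10; python3 - <<'E'
from h import *
go([.487,-.3535,.099])
s=grab("side","s12")
S=s[50:160,240:380]; cv2.imwrite("pics/s12z.png",(255*(cv2.resize(S,None,fx=4,fy=4,interpolation=2)/255.)**.5).astype('uint8'))
E
```

```text
time: 17.7
tool_pos: [0.4882, -0.3533, 0.1014]
tool_rot: [-1.57, 0.0, -2.379]
contact_force: [0.0, -0.9, -0.9]
opening: 0.092
time: 18.6
tool_pos: [0.4876, -0.3538, 0.1009]
tool_rot: [-1.571, -0.0, -2.379]
contact_force: [-0.3, 1.2, -0.3]
opening: 0.0278
t 18.6 pos [ 0.4876 -0.3538  0.1009] rot [ -90.    -0.  -136.3] F [-0.3  1.2 -0.3] open 0.0278 q [-0.75  0.6   1.47 -0.    1.07  0.05]
tool delta cm [ 0.02  0.19 -0.06] len 0.2
```

View pics/s12z.png

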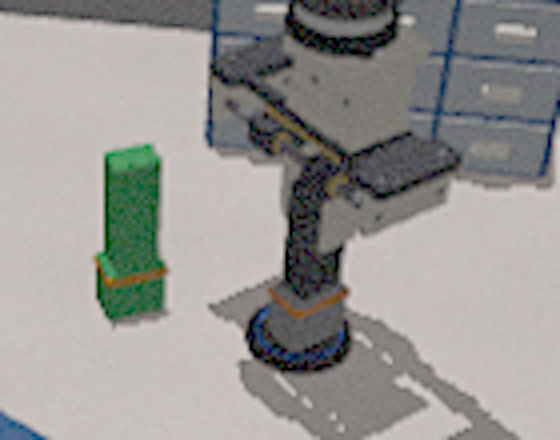

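```bash
python3 -m crank '{"xyz":[[0.475,-0.05,0],[0.475,-0.05,0],[0.48,-0.03,0],[0.48,-0.02,0],[0.48,0,0],[0.48,0,0],[0,0,0]],"roll":[0,0,0,0,0,0,0]}'; python3 - <<'E'
from h import *
go([.487,-.3535,.099])
s=grab("side","s13")
S=s[50:160,240:380]; cv2.imwrite("pics/s13z.png",(255*(cv2.resize(S,None,fx=4,fy=4,interpolation=2)/255.)**.5).astype('uint8'))
E
```

```text
time: 19.35
tool_pos: [0.4663, -0.3742, 0.1024]
tool_rot: [-1.571, -0.0, -2.38]
contact_force: [-0.3, -1.0, -2.0]
opening: 0.028
t 19.35 pos [ 0.4663 -0.3742  0.1024] rot [ -90.    -0.  -136.4] F [-0.3 -1.  -2. ] open 0.028 q [-0.8   0.59  1.48 -0.    1.07  0.01]
tool delta cm [-2.92  0.34 -0.07] len 2.9
```

View pics/s13z.png

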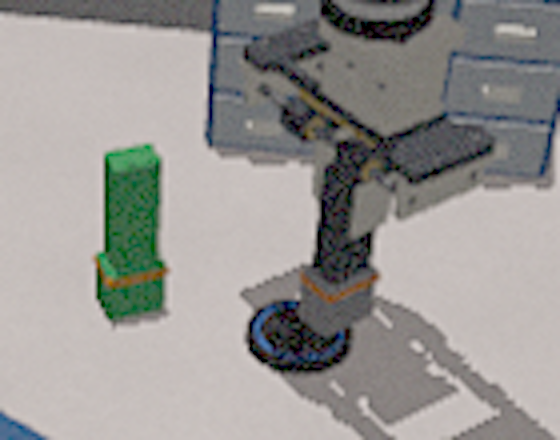

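```bash
python3 -m crank '{"xyz":[[0,0,0],[0,-1,0],[0,-2,0],[-3,0,0],[-4,0,0],[-3.2,0,0],[0,0,0],[0,0,0]],"roll":[0,0,0,0,0,0,0,0]}' - 30; python3 - <<'E'
from h import *
go([.487,-.3535,.093])
s=grab("side","s14")
S=s[50:180,220:380]; cv2.imwrite("pics/s14z.png",(255*(cv2.resize(S,None,fx=4,fy=4,interpolation=2)/255.)**.5).astype('uint8'))
E
```

```text
time: 20.2
tool_pos: [0.5412, -0.3026, 0.133]
tool_rot: [-1.57, -0.0, -2.377]
contact_force: [-0.0, -0.3, -1.0]
opening: 0.028
t 20.2 pos [ 0.5412 -0.3026  0.133 ] rot [ -90.    -0.  -136.2] F [-0.  -0.3 -1. ] open 0.028 q [-0.63  0.6   1.38 -0.    1.17  0.17]
tool delta cm [ 7.44  4.   -0.07] len 8.4
```

View pics/s14z.png

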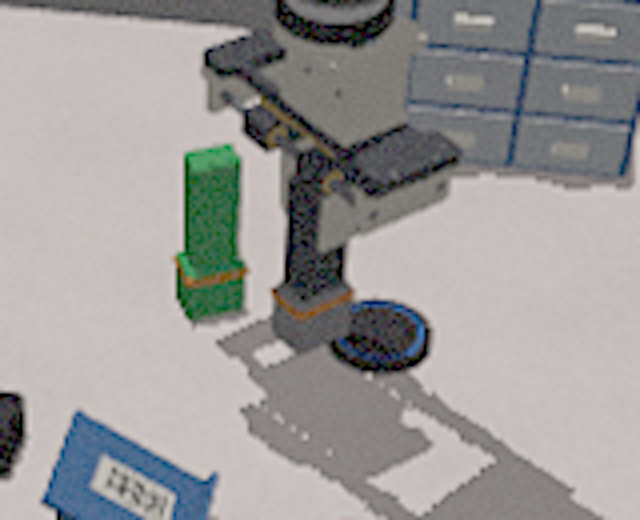

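```bash
python3 -m crank '{"xyz":[[0,1.5,0],[0,1.5,0],[0,0.6,0],[0,0.3,0],[0,0,0]],"roll":[0,0,0,0,0]}' - 30; python3 - <<'E'
from h import *
go([.487,-.3535,.093])
s=grab("side","s15")
S=s[50:180,220:380]; cv2.imwrite("pics/s15z.png",(255*(cv2.resize(S,None,fx=4,fy=4,interpolation=2)/255.)**.5).astype('uint8'))
E
```

```text
time: 20.75
tool_pos: [0.5404, -0.3037, 0.0935]
tool_rot: [-1.571, -0.0, -2.38]
contact_force: [0.1, 0.5, -2.0]
opening: 0.0276
t 20.75 pos [ 0.5404 -0.3037  0.0935] rot [ -90.    -0.  -136.4] F [ 0.1  0.5 -2. ] open 0.0276 q [-0.64  0.64  1.42 -0.    1.09  0.17]
tool delta cm [ 7.3   0.05 -0.08] len 7.3
```

View pics/s15z.png

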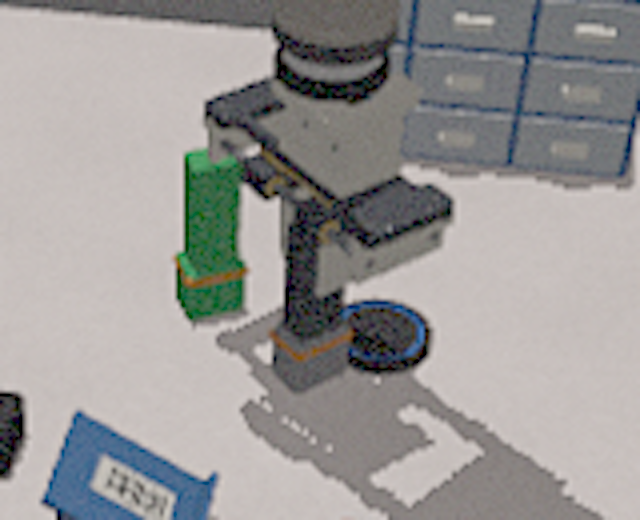

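```bash
python3 -m crank '{"xyz":[[0.5,0,0],[0.5,0,0],[0.5,0,0],[0.5,0,0],[0.5,0,0],[0.5,0,0],[0,0,0]],"roll":[0,0,0,0,0,0,0]}' - 12; python3 - <<'E'
from h import *
go([.487,-.3535,.093])
s=grab("side","s16")
S=s[50:180,220:380]; cv2.imwrite("pics/s16z.png",(255*(cv2.resize(S,None,fx=4,fy=4,interpolation=2)/255.)**.5).astype('uint8'))
E
```

```text
time: 21.5
tool_pos: [0.5184, -0.3247, 0.0935]
tool_rot: [-1.571, -0.0, -2.38]
contact_force: [0.3, -0.6, 0.0]
opening: 0.0281
t 21.5 pos [ 0.5184 -0.3247  0.0935] rot [ -90.    -0.  -136.4] F [ 0.3 -0.6  0. ] open 0.0281 q [-0.68  0.62  1.45 -0.    1.07  0.13]
tool delta cm [ 4.26  0.05 -0.08] len 4.3
```

View pics/s16z.png

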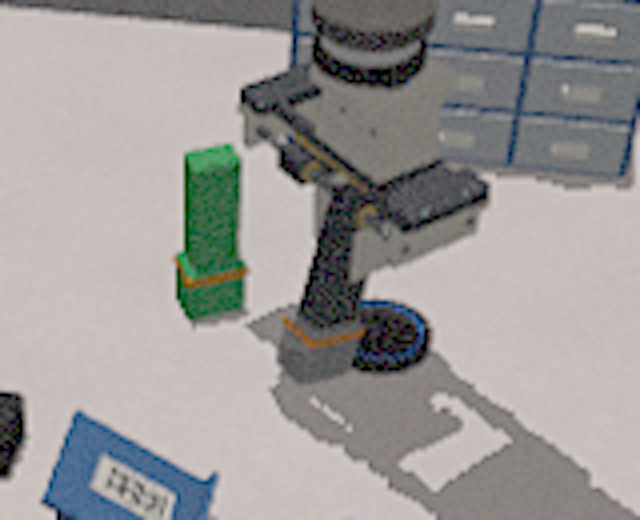

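```bash
python3 -m crank '{"xyz":[[0.5,0,0],[0.5,0,0],[0.5,0,0],[0.5,0,0],[0.5,0,0],[0.5,0,0],[0.2,0,0],[0,0,0]],"roll":[0,0,0,0,0,0,0,0]}' - 12; python3 - <<'E'
from h import *
go([.487,-.3535,.093])
s=grab("side","s17")
S=s[50:180,220:380]; cv2.imwrite("pics/s17z.png",(255*(cv2.resize(S,None,fx=4,fy=4,interpolation=2)/255.)**.5).astype('uint8'))
E
```

```text
time: 22.35
tool_pos: [0.4953, -0.3463, 0.0934]
tool_rot: [-1.571, -0.0, -2.38]
contact_force: [0.7, 1.7, -1.8]
opening: 0.028
t 22.35 pos [ 0.4953 -0.3463  0.0934] rot [ -90.    -0.  -136.4] F [ 0.7  1.7 -1.8] open 0.028 q [-0.74  0.61  1.47 -0.    1.06  0.07]
tool delta cm [ 1.1   0.04 -0.05] len 1.1
```

View pics/s17z.png

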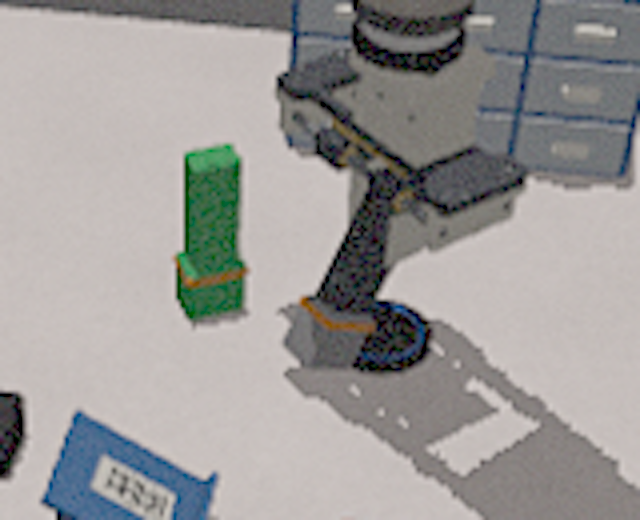

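```bash
python3 -m crank '{"xyz":[[0,0,0],[0,0,0],[0,-0.5,0],[0,-2,0],[0,-3,0],[0,-3,0],[0,-2,0],[0,0,0],[0,0,0],[0,0,0],[0,0,0],[0,0,0],[0,0,0],[0,0,0]],"roll":[0,0,0,0,0,0,0,7.45,7.45,7.45,7.45,7.45,7.45,0]}' - 60; python3 - <<'E'
from h import *
go([.551,-.099,.20])
s=grab("side","s18")
S=s[40:180,220:380]; cv2.imwrite("pics/s18z.png",(255*(cv2.resize(S,None,fx=4,fy=4,interpolation=2)/255.)**.5).astype('uint8'))
E
```

```text
time: 23.8
tool_pos: [0.4958, -0.3461, 0.1988]
tool_rot: [-1.57, 0.0, 3.123]
contact_force: [0.1, 0.5, -2.2]
opening: 0.028
t 23.8 pos [ 0.4958 -0.3461  0.1988] rot [-90.    0.  178.9] F [ 0.1  0.5 -2.2] open 0.028 q [-0.74  0.51  1.34 -0.    1.3   0.85]
tool delta cm [ -5.05  -0.14 -24.81] len 25.3
```

View pics/s18z.png

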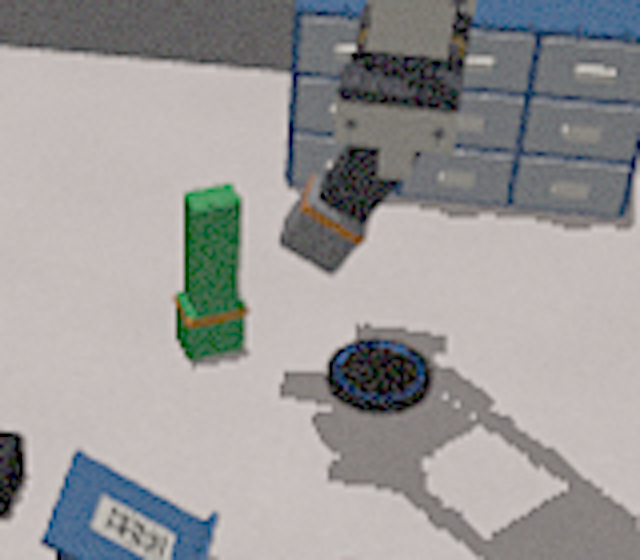

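```bash
cat >> h.py <<'E'
def ony(n,p,y):
    o,d=ray(n,p); return o+d*(y-o[1])/d[1]
E
python3 - <<'E'
from h import *
np.set_printoptions(precision=4,suppress=True)
f=lambda u,v:((u+.5)/4-.5+220,(v+.5)/4-.5+40)
P=np.array([ony("side",f(*p),-.328) for p in[(303,205),(363,240),(331,271),(283,238)]])
print(P)
for a,b in((0,1),(3,2)): d=P[a]-P[b]; print("bottom tilt",np.degrees(np.arctan2(d[2],d[0])),np.linalg.norm(d))
for a,b in((0,3),(1,2)): d=P[a]-P[b]; print("axis tilt",np.degrees(np.arctan2(-d[0],d[2])),np.linalg.norm(d))
b=(P[2]+P[3])/2; h=np.array([.4958,-.328,.1988+.0188]); d=h-b; print("window",b,"hold",h,np.linalg.norm(d),"tilt",np.degrees(np.arctan2(-d[0],d[2])))
E
```

```text
[[ 0.5563 -0.328   0.1706]
 [ 0.5125 -0.328   0.1471]
 [ 0.5329 -0.328   0.118 ]
 [ 0.5688 -0.328   0.1417]]
bottom tilt 28.18610433123704 0.049695129846886454
bottom tilt 33.42886697521963 0.04303585377532615
axis tilt 23.535765294124626 0.031459060153996736
axis tilt 35.11566841999598 0.03554760230326539
window [ 0.5509 -0.328   0.1299] hold [ 0.4958 -0.328   0.2176] 0.10357819346433152 tilt 32.123567979769014
```

```bash
python3 -m crank '{"xyz":[[-0.86,0,-4.13],[-0.86,0,-4.13],[-0.87,0,-4.13],[-0.87,0,-4.13],[-0.87,0,-4.13],[-0.87,0,-4.13],[0,1,0],[0,0.8,0],[0,0,0],[0,0,0]],"roll":[0,0,0,0,0,0,0,0,0,0]}'; python3 - <<'E'
from h import *
go([.5525,-.099,.18])
s=grab("side","s19"); t=grab("top","t19")
S=s[100:240,190:350]; cv2.imwrite("pics/s19z.png",(255*(cv2.resize(S,None,fx=4.8,fy=4.8,interpolation=2)/255.)**.45).astype('uint8'))
T=t[110:240,220:360]; cv2.imwrite("pics/t19z.png",(255*(cv2.resize(T,None,fx=4,fy=4,interpolation=2)/255.)**.45).astype('uint8'))
E
```

```text
time: 24.85
tool_pos: [0.552, -0.1005, 0.1802]
tool_rot: [-1.571, -0.001, 3.123]
contact_force: [-0.2, -0.1, -1.7]
opening: 0.0278
t 24.85 pos [ 0.552  -0.1005  0.1802] rot [-90.   -0.  178.9] F [-0.2 -0.1 -1.7] open 0.0278 q [-0.32  0.45  1.49 -0.    1.2   1.27]
tool delta cm [-0.05  0.02 -0.15] len 0.2
```

View pics/s19z.png

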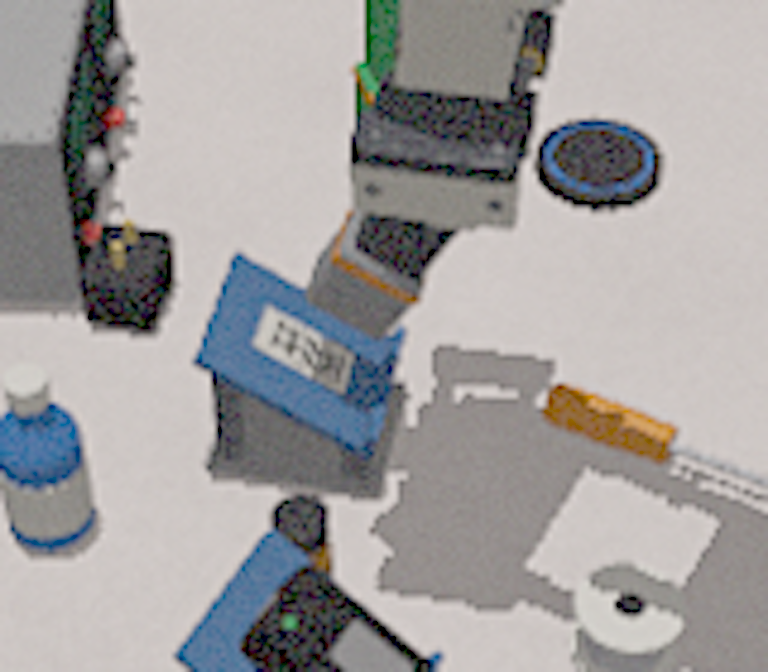

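View pics/t19z.png

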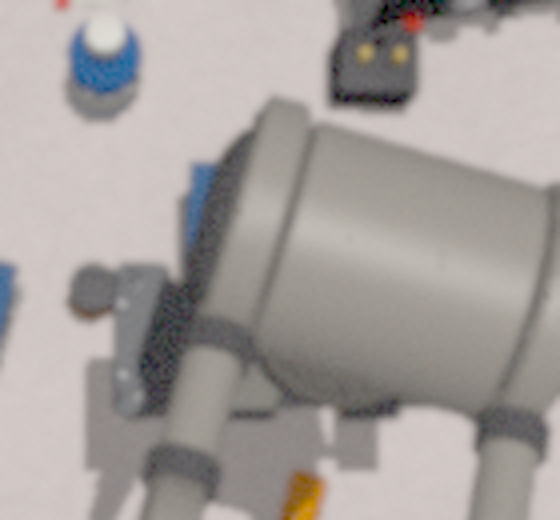

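```bash
python3 - <<'E'
from h import *
np.set_printoptions(precision=4,suppress=True)
f=lambda u,v:((u+.5)/4.8-.5+190,(v+.5)/4.8-.5+100)
P=np.array([ony("side",f(*p),-.0825) for p in[(333,252),(417,299),(379,338),(309,292)]])
print(P)
for a,b in((0,1),(3,2)): d=P[a]-P[b]; print("bottom tilt",np.degrees(np.arctan2(d[2],d[0])),np.linalg.norm(d))
for a,b in((0,3),(1,2)): d=P[a]-P[b]; print("axis tilt",np.degrees(np.arctan2(-d[0],d[2])),np.linalg.norm(d))
b=(P[2]+P[3])/2; h=np.array([.552,-.0825,.1802+.0188]); d=h-b; print("window",b,"hold",h,np.linalg.norm(d),"tilt",np.degrees(np.arctan2(-d[0],d[2])))
bc=np.array([.631,-.099,.065])
for t in(28,30,32):
    t=np.radians(t); z=np.array([-np.sin(t),0,np.cos(t)]); x=np.array([np.cos(t),0,np.sin(t)])
    for L in(.105,.11): 
        c=np.array([.552,-.1005,.199])-z*(L-.07); r=bc-c; print(np.degrees(t),L,"x",r@x,"z",r@z)
E
```

```text
[[ 0.6123 -0.0825  0.1547]
 [ 0.5688 -0.0825  0.1292]
 [ 0.5883 -0.0825  0.0973]
 [ 0.6253 -0.0825  0.1245]]
bottom tilt 30.311064864697883 0.05040375603633159
bottom tilt 36.284242039020924 0.04589003812744716
axis tilt 23.27857776612164 0.032874729350001436
axis tilt 31.44134410559472 0.03741013724582642
window [ 0.6068 -0.0825  0.1109] hold [ 0.552  -0.0825  0.199 ] 0.10374054447868435 tilt 31.8808127065942
28.0 0.105 x 0.006843670422545796 z -0.12040323090318157
28.0 0.11 x 0.006843670422545775 z -0.11540323090318157
29.999999999999996 0.105 x 0.0014160068989706443 z -0.1205474041071148
29.999999999999996 0.11 x 0.0014160068989706091 z -0.11554740410711475
32.0 0.105 x -0.004013381810891889 z -0.12050206675938425
32.0 0.11 x -0.004013381810891876 z -0.11550206675938424
```

```bash
python3 -m crank '{"xyz":[[0,0,-0.1],[0,0,0],[0,0,0],[0,0,0],[0,0,0],[0,0,0],[0,0,0],[0,0,0],[0,0,0],[0,0,0],[0,0,0],[0,0,0],[0,0,0],[0,0,0],[0,0,0],[0,0,0],[0,0,0],[0,0,0],[0,0,0],[0,0,0]],"roll":[0,0,0,0,0,0,0,0,0,0,0,0,0,0,0,0,0,0,0,0]}'; python3 - <<'E'
from h import *
s=grab("side","s20")
S=s[130:200,235:305]; cv2.imwrite("pics/s20z.png",(255*(cv2.resize(S,None,fx=8,fy=8,interpolation=2)/255.)**.45).astype('uint8'))
E
```

```text
time: 26.95
tool_pos: [0.5523, -0.0982, 0.1804]
tool_rot: [-1.571, 0.0, 3.124]
contact_force: [-0.2, -0.5, -1.3]
opening: 0.0276
```

View pics/s20z.png

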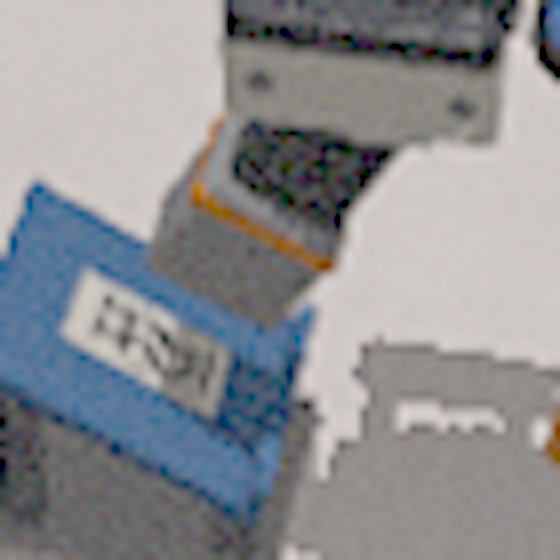

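```bash
python3 -m crank '{"xyz":[[0,-2,0],[0,-3,0],[0,0,0],[0,0,0],[0,0,0],[0,0,0],[0,0,0],[0,0,0],[0,0,0],[0,0,0],[0,0,0],[0,0,0],[0,0,0],[0,0,0],[0,0,0]],"roll":[0,0,0,-8.3,-8.3,-8.3,-8.3,-8.3,-8.3,-8.3,-8.3,-8.3,-8.3,-8.2,0]}'; python3 - <<'E'
from h import *
go([.612,-.235,.22])
print("green base",[onz("top",p,0) for p in((380,170),(392,160),(376,178),(388,186))],onz("top",(408,164),.14))
for p in((294,228),(302,230),(285,256),(283,285)): print("driver",onz("top",p,.01))
print("plug",onz("top",(313,127),.04), "box",onz("top",(320,113),.1))
E
```

```text
time: 28.5
tool_pos: [0.552, -0.0981, 0.2294]
tool_rot: [-1.572, 0.0, -1.567]
contact_force: [-0.4, -0.2, -2.1]
opening: 0.0278
t 28.5 pos [ 0.552  -0.0981  0.2294] rot [-90.1   0.  -89.8] F [-0.4 -0.2 -2.1] open 0.0278 q [-0.31  0.41  1.42 -0.    1.32 -0.32]
tool delta cm [13.71  0.93  5.95] len 15.0
green base [array([ 0.64380707, -0.35671379,  0.        ]), array([ 0.66988605, -0.39002993,  0.        ]), array([ 0.62283131, -0.34492232,  0.        ]), array([ 0.60123641, -0.37505896,  0.        ])] [ 0.63292416 -0.37448117  0.14      ]
driver [ 0.49681137 -0.12501106  0.01      ]
driver [ 0.49137648 -0.14514895  0.01      ]
driver [ 0.42725638 -0.10000315  0.01      ]
driver [ 0.35616003 -0.09281975  0.01      ]
plug [ 0.75093346 -0.17847344  0.04      ] box [ 0.76858258 -0.1861221   0.1       ]
```

```bash
python3 -m crank '{"xyz":[[3.43,0,1.5],[3.43,0,1.5],[3.43,0,1.5],[3.42,0,1.5],[0,0,0],[0,3,0],[0,4,0],[0,3,0],[0,1.5,0],[0,0,0]],"roll":[0,0,0,0,0,0,0,0,0,0]}'; python3 - <<'E'
from h import *
go([.612,-.235,.111])
s=grab("side","s21"); t=grab("top","t21")
S=s[80:220,190:350]; cv2.imwrite("pics/s21z.png",(255*(cv2.resize(S,None,fx=4.8,fy=4.8,interpolation=2)/255.)**.45).astype('uint8'))
T=t[110:240,250:420]; cv2.imwrite("pics/t21z.png",(255*(cv2.resize(T,None,fx=4,fy=4,interpolation=2)/255.)**.45).astype('uint8'))
E
```

```text
time: 29.5
tool_pos: [0.6108, -0.2336, 0.1119]
tool_rot: [-1.577, 0.003, -1.571]
contact_force: [0.6, -1.1, -1.8]
opening: 0.0279
t 29.5 pos [ 0.6108 -0.2336  0.1119] rot [-90.3   0.2 -90. ] F [ 0.6 -1.1 -1.8] open 0.0279 q [-0.48  0.68  1.28  0.    1.19 -0.48]
tool delta cm [0.14 0.09 0.12] len 0.2
```

View pics/s21z.png

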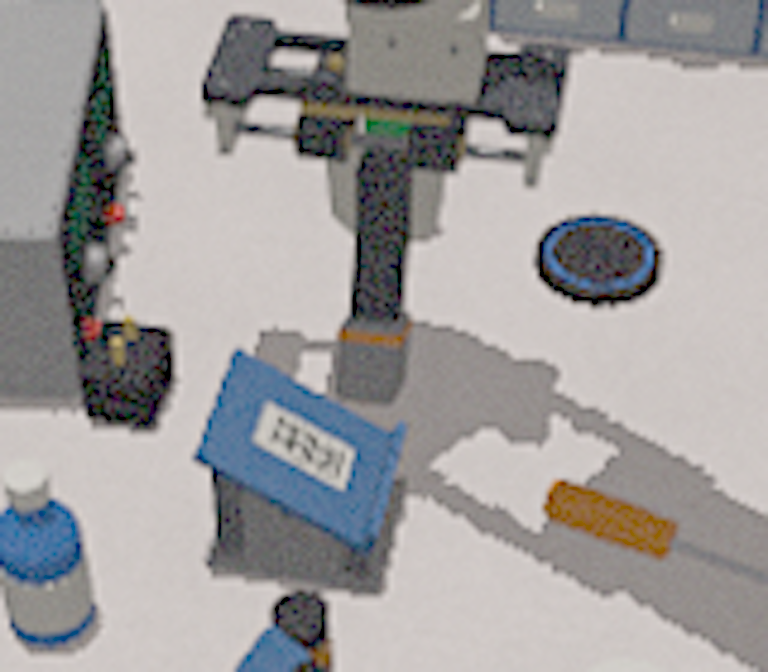

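View pics/t21z.png

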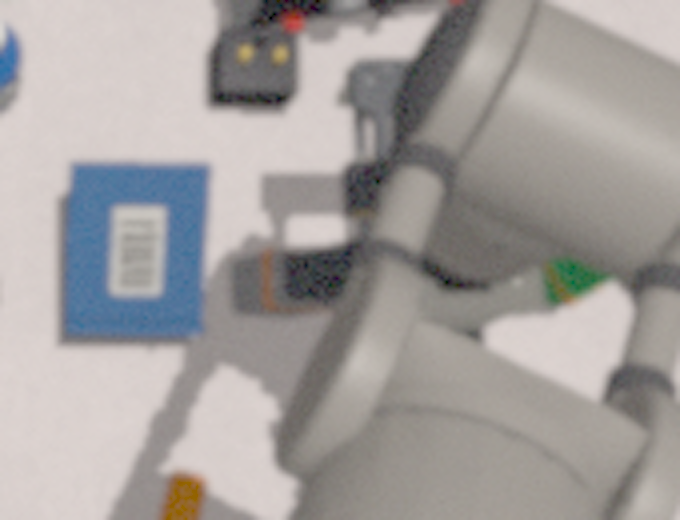

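```bash
python3 -m crank '{"xyz":[[-0.8,0,0],[-0.8,0,0],[-0.6,0,0],[-0.5,0,0],[-0.5,0,0],[-0.5,0,0],[-0.5,0,0],[0,0,0]],"roll":[0,0,0,0,0,0,0,0]}' - 12; python3 - <<'E'
from h import *
go([.612,-.166,.111])
s=grab("side","s22"); t=grab("top","t22")
S=s[80:220,190:350]; cv2.imwrite("pics/s22z.png",(255*(cv2.resize(S,None,fx=4.8,fy=4.8,interpolation=2)/255.)**.45).astype('uint8'))
T=t[110:240,250:420]; cv2.imwrite("pics/t22z.png",(255*(cv2.resize(T,None,fx=4,fy=4,interpolation=2)/255.)**.45).astype('uint8'))
E
```

```text
time: 30.4
tool_pos: [0.6125, -0.1921, 0.1152]
tool_rot: [-1.571, 0.001, -1.567]
contact_force: [-0.1, -0.2, -2.2]
opening: 0.0278
t 30.4 pos [ 0.6125 -0.1921  0.1152] rot [-90.    0.  -89.8] F [-0.1 -0.2 -2.2] open 0.0278 q [-0.42  0.65  1.32  0.    1.17 -0.43]
tool delta cm [-2.61  0.42 -0.04] len 2.6
```

View pics/s22z.png

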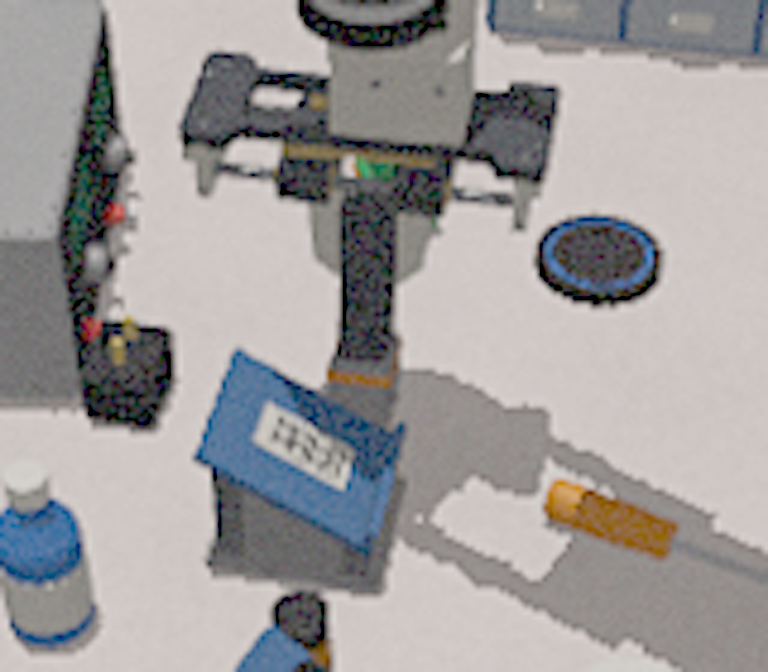

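View pics/t22z.png

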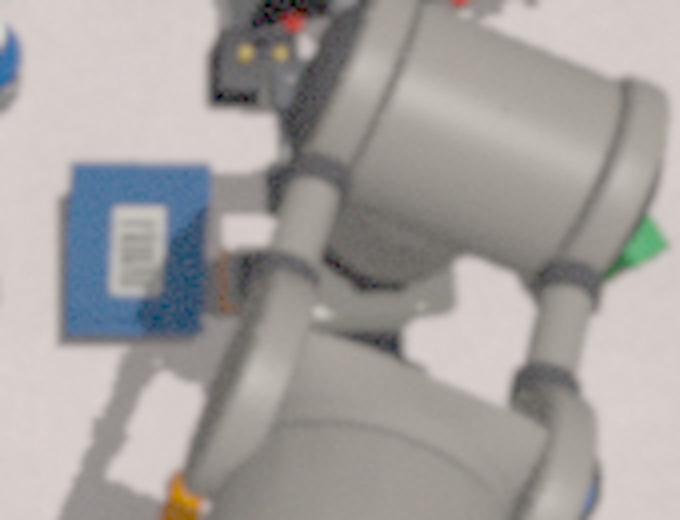

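```bash
python3 -m crank '{"xyz":[[-0.5,0,0],[-0.5,0,0],[-0.5,0,0],[-0.5,0,0],[-0.4,0,0],[0,0,0],[0,0,0]],"roll":[0,0,0,0,0,0,0]}' - 12; python3 - <<'E'
from h import *
go([.612,-.166,.111])
s=grab("side","s23")
S=s[80:220,190:350]; cv2.imwrite("pics/s23z.png",(255*(cv2.resize(S,None,fx=4.8,fy=4.8,interpolation=2)/255.)**.45).astype('uint8'))
E
```

```text
time: 31.2
tool_pos: [0.6124, -0.1684, 0.1152]
tool_rot: [-1.571, 0.001, -1.568]
contact_force: [-0.0, 0.8, -1.7]
opening: 0.028
t 31.2 pos [ 0.6124 -0.1684  0.1152] rot [-90.    0.1 -89.8] F [-0.   0.8 -1.7] open 0.028 q [-0.39  0.64  1.35  0.    1.16 -0.39]
tool delta cm [-0.24  0.42 -0.04] len 0.5
```

View pics/s23z.png

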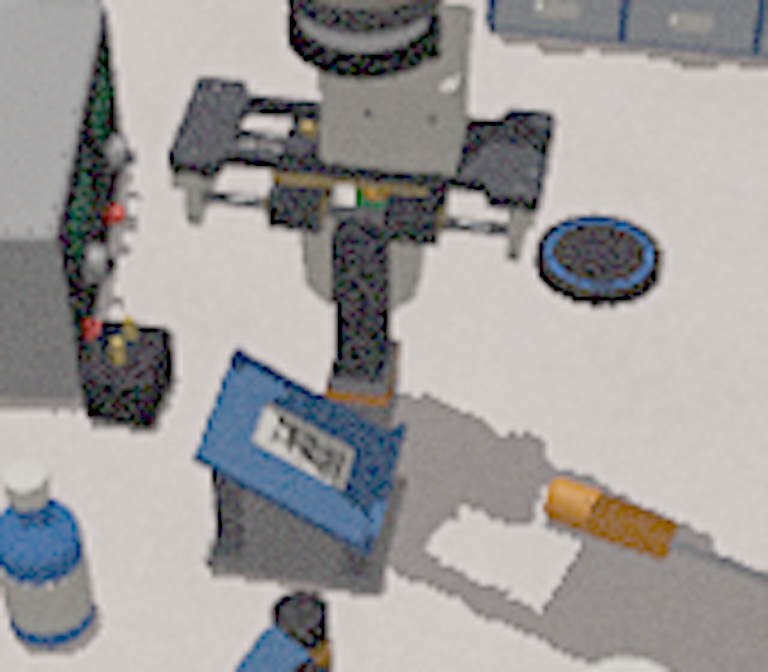

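```bash
python3 -m crank '{"xyz":[[0,0,0],[1,0,0],[2,0,0],[2,0,0],[0,-3,0],[0,-4,0],[0,-3,0],[0,0,0],[0,0,0],[0,0,0],[0,0,0],[0,0,0],[0,0,0],[0,0,0]],"roll":[0,0,0,0,0,0,0,7.75,7.75,7.75,7.75,7.75,7.75,0]}' - 30; python3 - <<'E'
from h import *
go([.489,-.353,.20])
E
```

```text
time: 32.65
tool_pos: [0.6124, -0.2211, 0.2153]
tool_rot: [-1.571, -0.0, -2.382]
contact_force: [-0.6, -1.0, -1.9]
opening: 0.0279
t 32.65 pos [ 0.6124 -0.2211  0.2153] rot [ -90.    -0.  -136.5] F [-0.6 -1.  -1.9] open 0.0279 q [-0.46  0.59  1.16 -0.    1.4   0.35]
tool delta cm [18.03  1.54  1.07] len 18.1
```

```bash
python3 -m crank '{"xyz":[[3.6,0,0.21],[3.6,0,0.21],[3.6,0,0.21],[3.6,0,0.22],[3.63,0,0.22],[0,0,0],[0,3,0],[0,3,0],[0,1.5,0],[0,0,0]],"roll":[0,0,0,0,0,0,0,0,0,0]}'; python3 - <<'E'
from h import *
go([.489,-.353,.101])
s=grab("side","s24")
S=s[40:170,240:370]; cv2.imwrite("pics/s24z.png",(255*(cv2.resize(S,None,fx=4.6,fy=4.6,interpolation=2)/255.)**.45).astype('uint8'))
t=grab("top","t24")
S=t[150:270,330:450]; cv2.imwrite("pics/t24z.png",(255*(cv2.resize(S,None,fx=4.6,fy=4.6,interpolation=2)/255.)**.45).astype('uint8'))
E
```

```text
time: 33.65
tool_pos: [0.4885, -0.3508, 0.1379]
tool_rot: [-1.576, -0.0, -2.377]
contact_force: [-0.0, -0.0, -1.7]
opening: 0.0279
t 33.65 pos [ 0.4885 -0.3508  0.1379] rot [ -90.3   -0.  -136.2] F [-0.  -0.  -1.7] open 0.0279 q [-0.75  0.56  1.42  0.    1.16  0.06]
tool delta cm [0.11 3.69 0.21] len 3.7
```

View pics/s24z.png

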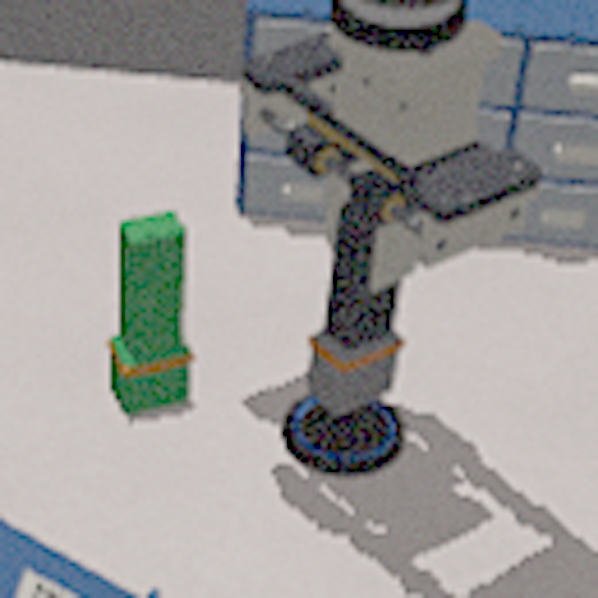

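View pics/t24z.png

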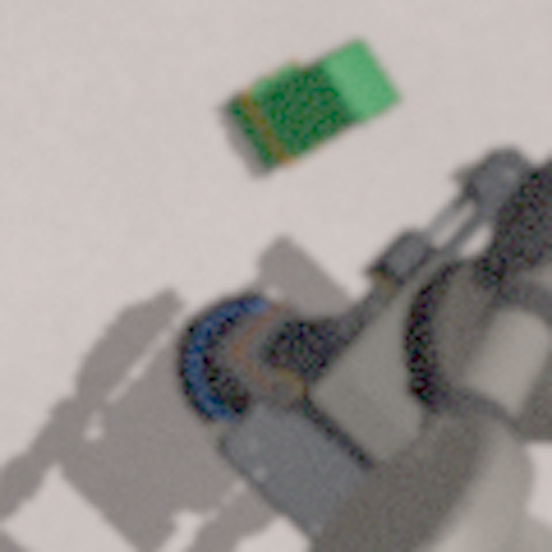

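```bash
python3 -m crank '{"xyz":[[0,1.5,0.1],[0,1,0.1],[0,0.5,0],[0,0.3,0],[0,0,0]],"roll":[0,0,0,0,0]}' - 10;  python3 -m crank '{"xyz":[[0,0.2,0],[0,0.2,0],[0,0,0]],"roll":[0,0,0]}'; python3 -m crank '{"xyz":[[0,0.15,0],[0,0.15,0],[0,0,0]],"roll":[0,0,0]}'; python3 - <<'E'
from h import *
s=grab("side","s25")
S=s[40:170,240:370]; cv2.imwrite("pics/s25z.png",(255*(cv2.resize(S,None,fx=4.6,fy=4.6,interpolation=2)/255.)**.45).astype('uint8'))
E
```

```text
time: 34.25
tool_pos: [0.4911, -0.3528, 0.1075]
tool_rot: [-1.571, 0.0, -2.379]
contact_force: [0.1, 0.5, -3.1]
opening: 0.0277
time: 34.55
tool_pos: [0.4909, -0.3528, 0.1033]
tool_rot: [-1.571, -0.0, -2.379]
contact_force: [0.2, 0.3, -2.2]
opening: 0.0281
time: 34.85
tool_pos: [0.4917, -0.3527, 0.1025]
tool_rot: [-1.569, 0.001, -2.379]
contact_force: [-0.4, 3.7, 10.5]
opening: 0.028
```

View pics/s25z.png

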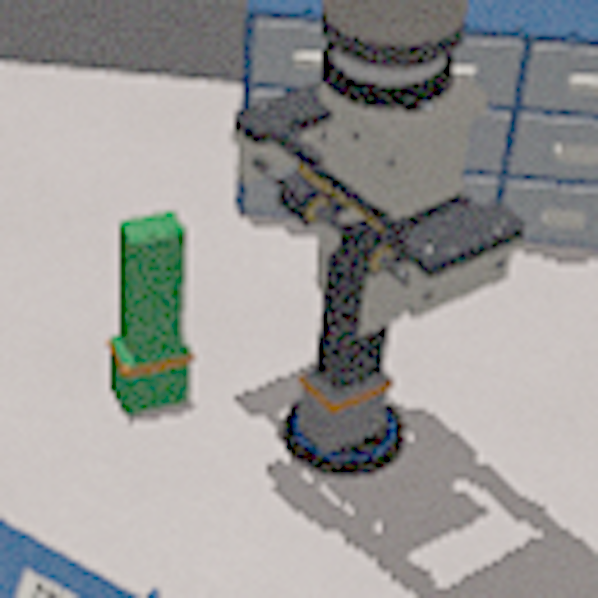

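```bash
python3 -m crank '{"xyz":[[0,0.1,0],[0,0.1,0],[0,0,0]],"roll":[0,0,0]}' - 4; python3 -m crank '{"xyz":[[0,0.15,0],[0,0.15,0],[0,0,0]],"roll":[0,0,0]}'; python3 - <<'E'
from h import *
go([.489,-.353,.101])
s=grab("side","s26")
S=s[40:170,240:370]; cv2.imwrite("pics/s26z.png",(255*(cv2.resize(S,None,fx=4.6,fy=4.6,interpolation=2)/255.)**.45).astype('uint8'))
t=grab("top","t26")
S=t[150:270,330:450]; cv2.imwrite("pics/t26z.png",(255*(cv2.resize(S,None,fx=4.6,fy=4.6,interpolation=2)/255.)**.45).astype('uint8'))
E
```

```text
time: 35.2
tool_pos: [0.4915, -0.3527, 0.0997]
tool_rot: [-1.569, 0.001, -2.379]
contact_force: [-0.4, 1.9, 4.8]
opening: 0.028
time: 35.5
tool_pos: [0.4914, -0.3527, 0.0964]
tool_rot: [-1.57, 0.001, -2.379]
contact_force: [-0.2, 2.1, 3.8]
opening: 0.0279
t 35.5 pos [ 0.4914 -0.3527  0.0964] rot [ -89.9    0.  -136.3] F [-0.2  2.1  3.8] open 0.0279 q [-0.75  0.61  1.46  0.    1.07  0.06]
tool delta cm [ 0.2  -0.46 -0.15] len 0.5
```

View pics/s26z.png

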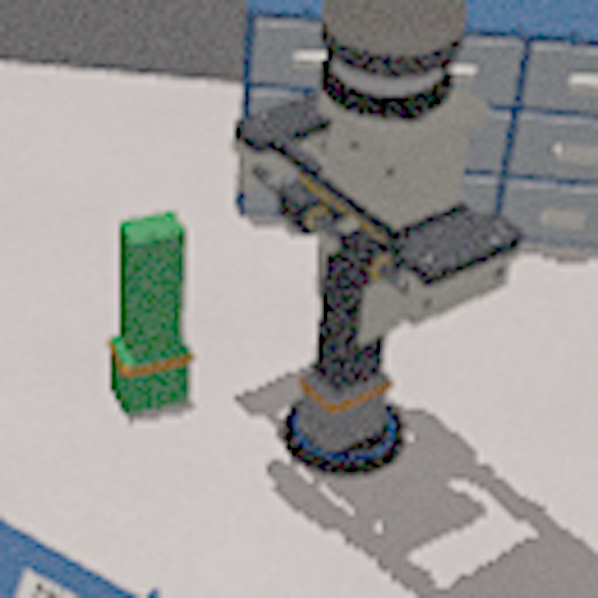

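View pics/t26z.png

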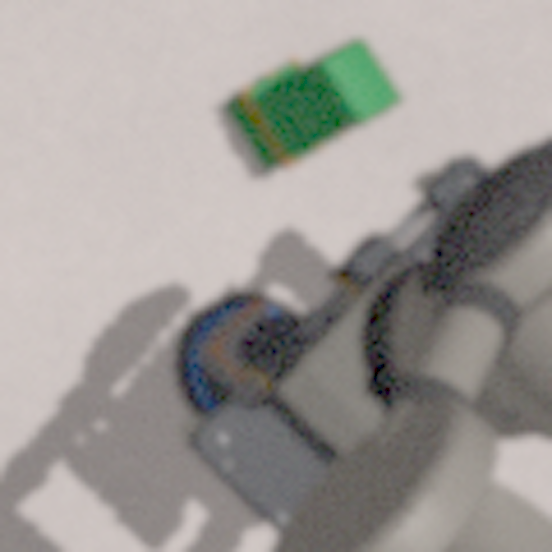

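```bash
python3 -m crank '{"xyz":[[0,0,0],[0,0,0],[0,0,0],[0,0,0],[0,0,0],[0,0,0]],"roll":[0,0,0,0,0,0]}' -0.6; python3 -m crank '{"xyz":[[0,-1,0],[0,-3,0],[0,-4,0],[0,-4,0],[0,-3,0],[0,0,0],[0,0,0]],"roll":[0,0,0,0,0,0,0]}'; python3 - <<'E'
from h import *
go([.489,-.353,.101])
s=grab("side","s27")
S=s[50:160,240:370]; cv2.imwrite("pics/s27z.png",(255*(cv2.resize(S,None,fx=5,fy=5,interpolation=2)/255.)**.45).astype('uint8'))
t=grab("top","t27")
E
```

```text
time: 36.2
tool_pos: [0.491, -0.3528, 0.0953]
tool_rot: [-1.571, -0.0, -2.38]
contact_force: [-0.6, -0.9, -0.1]
opening: 0.0706
time: 36.9
tool_pos: [0.4911, -0.3528, 0.2464]
tool_rot: [-1.569, 0.0, -2.379]
contact_force: [0.3, 0.4, -0.6]
opening: 0.0735
t 36.9 pos [ 0.4911 -0.3528  0.2464] rot [ -89.9    0.  -136.3] F [ 0.3  0.4 -0.6] open 0.0735 q [-0.75  0.48  1.26 -0.    1.4   0.06]
tool delta cm [ 0.16 14.54 -0.16] len 14.5
```

View pics/s27z.png

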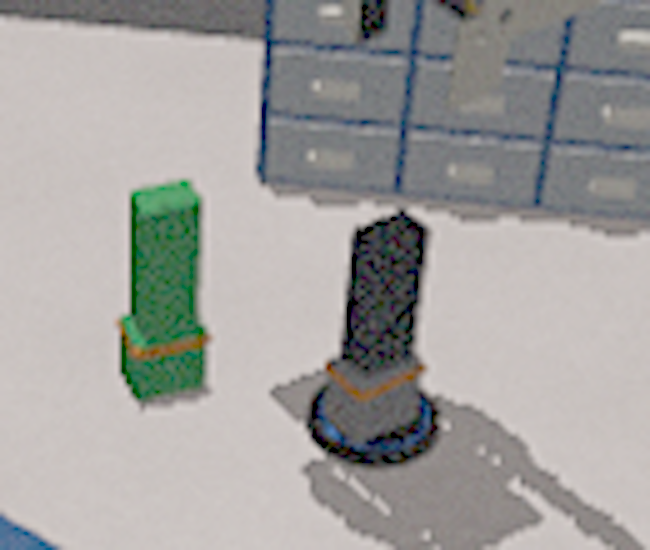

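```bash
python3 -m crank '{"xyz":[[-3,0,-3],[-3,0,-3],[-3,0,-3],[-3,0,-3],[-3,0,-3],[0,0,0],[0,0,0]],"roll":[0,0,0,0,0,0,0]}'; python3 - <<'E'
from h import *
go([.489,-.353,.101])
s=grab("side","s28")
t=grab("top","t28")
S=t[150:255,360:425]; a=(255*(cv2.resize(S,None,fx=5,fy=5,interpolation=2)/255.)**.45).astype('uint8')
S=s[75:150,255:345]; b=(255*(cv2.resize(S,None,fx=5,fy=5,interpolation=2)/255.)**.45).astype('uint8')
o=np.zeros((525,800,3),'uint8');o[:375,:450]=b;o[:525,460:785]=a;cv2.imwrite("pics/z28.png",o)
E
```

```text
time: 37.7
tool_pos: [0.4956, -0.1399, 0.2446]
tool_rot: [-1.572, -0.001, -2.377]
contact_force: [0.4, -0.1, 0.1]
opening: 0.0736
t 37.7 pos [ 0.4956 -0.1399  0.2446] rot [-9.010e+01 -1.000e-01 -1.362e+02] F [ 0.4 -0.1  0.1] open 0.0736 q [-0.42  0.31  1.52 -0.    1.31  0.38]
tool delta cm [15.21 14.35 14.94] len 25.7
```

View pics/z28.png

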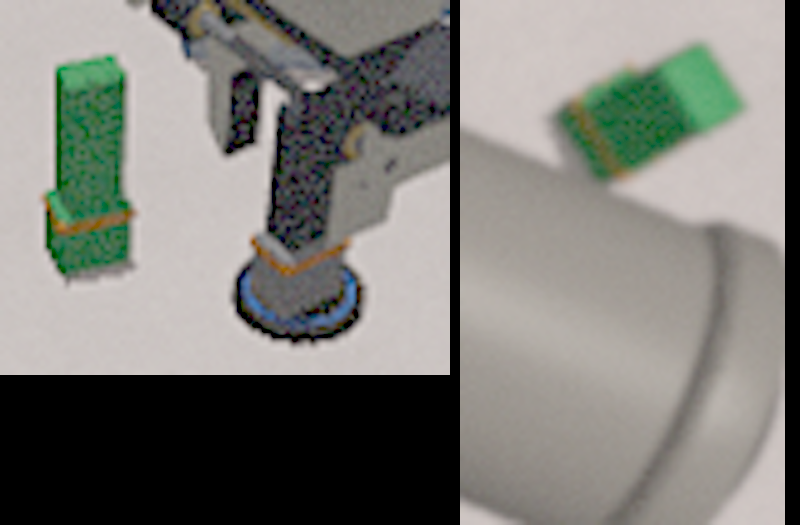

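View pics/s28.png

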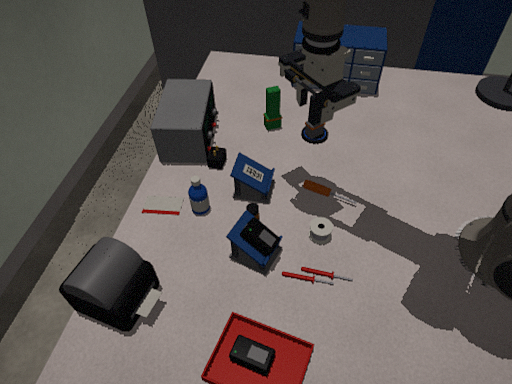

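View pics/t28.png

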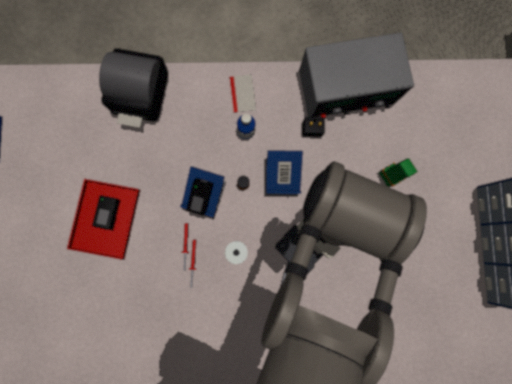

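```bash
python3 -m crank '{"xyz":[[-3,0,-3],[-3,0,-3],[-3,0,-3],[-2,0,-2],[0,0,0],[0,0,0]],"roll":[0,0,0,0,0,0]}'; python3 - <<'E'
from h import *
s=grab("side","s29")
t=grab("top","t29")
S=t[150:255,360:425]; a=(255*(cv2.resize(S,None,fx=5,fy=5,interpolation=2)/255.)**.45).astype('uint8')
S=s[75:150,255:345]; b=(255*(cv2.resize(S,None,fx=5,fy=5,interpolation=2)/255.)**.45).astype('uint8')
o=np.zeros((525,800,3),'uint8');o[:375,:450]=b;o[:525,460:785]=a;cv2.imwrite("pics/z29.png",o)
E
```

```text
time: 38.4
tool_pos: [0.4998, 0.0139, 0.245]
tool_rot: [-1.571, -0.001, -2.38]
contact_force: [0.8, 0.5, -0.5]
opening: 0.0731
```

View pics/z29.png

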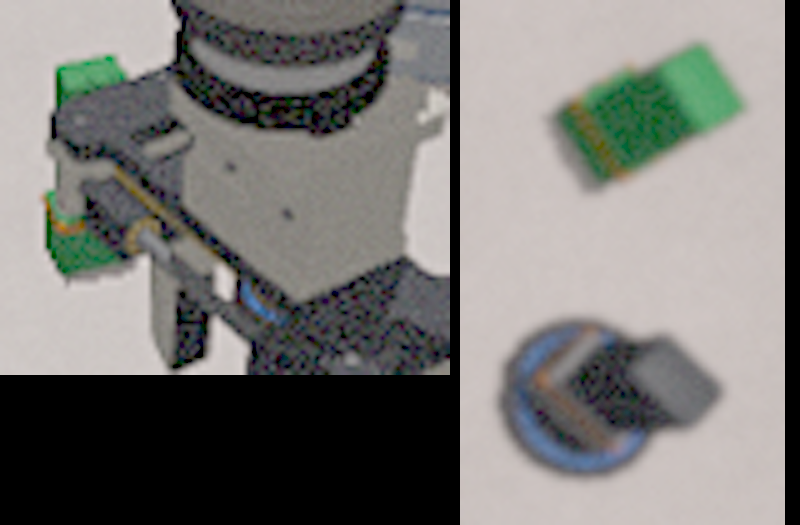

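```bash
python3 - <<'E'
from h import *
f=lambda u,v:((u-460+.5)/5-.5+360,(v+.5)/5-.5+150)
Q=np.array([onz("top",f(*p),.15) for p in[(628,360),(663,335),(722,388),(686,428)]]);print("top centre",Q.mean(0))
g=lambda u,v:((u+.5)/5-.5+240,(v+.5)/5-.5+50)
S=np.array([onz("side",g(*p),.15) for p in[(354,232),(386,243),(427,226),(402,210)]]);print("side",S.mean(0))
im=cv2.imread("pics/t29.png"); print(robot.observe()["contact_force"])
for u,v,z in((542,382,.058),(596,328,.058),(622,450,.058)): print(onz("top",f(u,v),z))
print(onz("top",(105,211.5),.038))
E
```

```text
top centre [ 0.4940446  -0.34858394  0.15      ]
side [ 0.49310638 -0.34900615  0.15      ]
[-1.05975097 -1.07991734  0.27513918]
[ 0.49628346 -0.31888485  0.058     ]
[ 0.52199479 -0.34693575  0.058     ]
[ 0.46277098 -0.35583765  0.058     ]
[0.54532442 0.34318969 0.038     ]
```

```bash
python3 -c "
from cell import robot
print(robot.hand_in())"
```

```text
the job is handed in; nothing more can be done
None
```

The job is handed in after about 38.5 s on the robot's clock. My last checks showed every end condition met, but no verdict comes back, so none of this is confirmed.

- **Finding the label:** The label was hidden, so I guessed the left dock first. Its plate was blank, so I put that adapter straight back and the camera showed it seated there. The label was under the right-hand adapter.
- **Adapter:** I lowered it into the red tray until one edge touched, let it pivot flat, then released it. Its centre is about 18 mm from the tray's middle, and the last side view shows it lying flat.
- **Reading:** The moves cannot tilt the tool, so I tilted the reader in the grip by pushing its head against the pad's rim. I held it still at the label for about 2 s, aimed within roughly 5 mm of the barcode's middle, 45–50 mm away. Most tilt readings were 28–36°, against the 30° wanted. One edge gave 23°, so I relied on the window edge looking parallel to the label.
- **Standing the reader back:** My first try at tilting, on top of the pad, only slid the reader and did not tilt it. I straightened it against the side of the dock and pressed it down on the pad before letting go. It stands about 5 mm from the pad's middle and is upright to within about 2°. The two views agree within 1–2 mm.
- **Everything else:** I checked the other objects by eye only, and none had visibly moved. The arm ended clear of everything.

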